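# Stand the fallen bottle up and return it to the styling-counter rack

## Robot

A 6-joint arm with a two-finger parallel gripper is mounted at the origin on the work surface. World frame = base frame: x ahead of the robot, y to its left, z up, the work surface at z = 0. Lengths are in m, angles in degrees, forces in N, time in s.
With the tool pointing down it reaches from about 0.275 to 0.85 m from the base axis. Payload 5.2 kg.
Tool frame: the origin (TCP) lies midway between the tips of the shut fingers; the grasp point (between the pads) lies 19 mm behind it (arm.pinch_z is the distance from the TCP to the grasp point, in m); z points along the fingers, y is the direction in which the jaws open and shut (so a half turn about z gives the same grasp; the last joint's range is limited). The gripper opens to 85 mm and grips with 20 to 120 N. Pads are 22 mm wide; open, the fingers measure 114 mm over their backs; the gripper's body (76 mm by 85 mm) begins 54 mm behind the grasp point. The pads swing forward as they close: fully open they stand 13 mm farther back than shut.
Start: joints at [-75.791, 14.817, 87.949, -0, 77.235, -11.62], TCP at [0.24, -0.495, 0.231] pointing down, gripper open.
Joint ranges: [-179.93, 179.93], [-52.35, 119.4], [10.71, 147.94], [-69.91, 249.91], [12.55, 155.21], [-178.61, 178.61]. Speed limits (degrees/s): [147.25, 147.25, 180, 180, 180, 180].

## Interface

Orientations are given as a 3x3 rotation matrix whose columns are the frame's x, y, z axes.
In Python, from plant import arm gives the robot as it stands.
- The arm moves only by the tool arm_command, never from a script. Its argument "targets" is text: rows parted by semicolons, each of 7 numbers parted by spaces: the turn, a rotation vector about the tool's x, y, z in units of pi/4 rad (1.0 is pi/4 rad), then the shift along the tool's x, y, z in units of 750 mm (1.0 is 750 mm), then the gripper command: -1 is shut, 1 is fully open, values between are in proportion. A call has 1 to 20 rows; each row is the pose to reach, as a shift and turn from the pose measured when the call began, along the tool's axes at that moment; what a row does not reach only later rows make up. A row lasts 1/12 s, in which the tool goes at most 41.7 mm and 7.16 degrees, less where a joint would pass 70% of its speed; a pose out of reach is approached as far as the arm can. A call with a number of a shift or a turn outside -1 to 1 is refused whole. A call with a gripper value outside its range is refused whole. The fingers move at their own pace and stop on an object; "newtons" is the grip in N (left out, the last holds). Time passes only in rows, so rows that repeat a pose let the fingers close. It gives the time, the measured TCP pose, the force and the opening at its end, in the units of the state.
- arm.observe(): the state, without advancing time (a new reading comes with each control period).
- arm.grab_frame(name): name is "scene" or "top"; returns the picture (420x560x3 uint8, red, green, blue); there is no depth.
- arm.camera_model(name): a dict with "camera_matrix" (3x3 intrinsics, pixels), "camera_from_world" (4x4, takes a point from world to camera coordinates). Camera axes: x right, y down, z forward; pixel columns grow to the right and rows downward; lengths in m; the calibration is good to about 2 mm. A picture is of the moment at which its call begins. camera_model takes no time and is no camera call.
- arm.hand_in(): hands the job in, once; it reports no verdict.
The state is a dict: "time_s": time; "qpos": joint angles; "joint_velocities": joint speeds; "tau": joint torques, N m; "position": TCP position; "tcp_rot": TCP orientation; "force": force on the tool from outside, world axes, zero at the start; "torque": the same for the moment, N m; "width": finger opening in m.
Only numpy, scipy, OpenCV 4.12 (cv2) and the standard library are available. Lean on these libraries where they do the work, as an engineer would, in place of code of your own. Each camera call takes 0.05 s, during which the arm holds its last target.

## Task

The white eight-sided bottle has fallen over on the styling counter. Stand it upright on the open counter in front of the rack and let it settle there, then slide it along the counter into the empty bay of the rack until it rests against the back board, upright and let go. Do not lift it clear of the counter, and leave all the other things where they are.

Things in the scene. Friction and masses are not known exactly. Their poses are not given: they have to be found in the camera images.
- bottle_mid (a point): centre of the fallen bottle, on its axis, half-way along its 195 mm. Local z runs along the axis from foot to nozzle (each end 97.5 mm away). It starts lying on one of its flats (axis 44 mm up) in front of the rack, foot to the left, nozzle to the right of the robot, yaw varies. Stood up, its centre is 97.5 mm above the counter.
- bottle: the same bottle and axes, origin at the centre of its foot. White with a grey band, eight-sided body 88 mm across flats, 95 mm across corners, 120 mm long from the foot (too wide to grip), then a 15 mm tapering shoulder. 0.28 to 0.56 kg, heaviest near the foot: tipped to within about 30 degrees of upright, it settles onto its flat foot by itself.
- nozzle_end (a point): centre of the free end of the black nozzle of the bottle, a plain round stem 28 mm in diameter and 60 mm long that ends here; axes as the bottle. While the bottle lies, the nozzle clears the counter by 30 mm.
- bay: the empty bay: origin on the counter, at the centre of a thin round cork disc (80 mm) that things slide over freely; x points into the bay, away from the robot, y along the rack. 116 mm wide, open to the robot; side walls 35 mm tall, 12 mm thick, starting 50 mm before the origin; front face of the back board 46 mm beyond it. A bottle pushed home has its axis within 4 mm of the origin along x.
- rack: the fixed dark wooden rack, 396 mm wide, three equal bays 128 mm apart, back board 60 mm tall with a brass rod on top (70 mm); origin on the counter at the centre of its middle bay, axes as for the bay. Which of its bays is empty varies.
- spray_can: plain aluminium can, 64 mm diameter, 190 mm tall, standing in one of the other two bays; leave alone (origin under its centre, z up)
- lotion: round grey bottle, 72 mm diameter, 165 mm tall, standing in the other occupied bay; leave alone (origin under its centre, z up)
- wax_jar: low black jar, 68 mm diameter, 55 mm tall, on the counter to the left; leave alone (origin under its centre, z up)
- brush: black paddle brush 210 mm long, lying on the counter to the right of the rack; leave alone (origin under its centre, z up)
- bird_jar: white ceramic lidded jar, 92 mm diameter, 104 mm tall, left of the rack; leave alone (origin under its centre, z up)
There are look-alikes about, which are no part of the job. Leave any pink look-alike of the bottle alone.

How it is judged (in metres and radians):
On the way:
1. the bottle stands upright and settled on its foot on the open counter, clear of the rack (its axis at least 90 mm in front of the centre line of the bays) (angle between bottle_mid's own z axis and vertical below 0.08 rad and height (world z) of bottle_mid between 0.09 and 0.105 m and x of bottle_mid in the frame of rack below -0.09 m and linear speed of bottle below 0.05 m/s), for 0.3 s.
At the end, for the whole second after the job is handed in: The bottle stands upright (within 0.08 rad) on the counter in the empty bay, between its walls (within 25 mm of the bay's centre line) and against the back board (axis within 12 mm of the bay's origin along x), released and at rest (angle between bottle_mid's own z axis and vertical below 0.08 rad and height (world z) of bottle_mid between 0.09 and 0.105 m and x of bottle_mid in the frame of bay between -0.012 and 0.012 m and y of bottle_mid in the frame of bay between -0.025 and 0.025 m and linear speed of bottle below 0.01 m/s); the robot touches nothing.
It fails at once if the bottle is lifted clear of the counter (its centre more than 140 mm up, its foot more than 30 mm up while near upright, or all of it more than about 30 mm up) (height (world z) of bottle_mid above 0.14 m or (angle between bottle_mid's own z axis and vertical below 0.3 rad and height (world z) of bottle_mid above 0.1275 m) or (angle between bottle_mid's own z axis and vertical above 1.4 rad and height (world z) of bottle_mid above 0.12 m)).
It fails at once if one of the other things is moved by more than 25 mm or knocked over (distance of any of spray_can, lotion, wax_jar, brush, bird_jar from where it was at the start of the episode above 0.025 m or angle between any of spray_can, lotion, wax_jar, brush, bird_jar's own z axis and vertical above 0.4 rad).
It also fails if it takes over 72 s, if anything falls off the work surface, if the arm or the gripper's body presses on something with over 40 N, if the wrist force passes 120 N, or if a joint passes its speed limit or range.

## Working session

There is one attempt and no reset: what is moved stays moved. The work goes in short steps, Python scripts to look and compute and a tool call to move; the robot and the scene stay as the last step left them, time stands still between calls to the robot, and variables do not carry over. Pictures are saved under pics/ and viewed, and the job is handed in when it is done.

Besides the shell and the picture viewer there is one more tool, called after "Call:" in YAML: its name, and indented under it one key for each argument. arm_command: Moves the arm, as the interface text tells. Its arguments: {"type":"object","properties":{"targets":{"type":"string"},"newtons":{"type":"number"}},"required":["targets"]}

```bash
mkdir -p pics; ls
python3 - <<'E'
from plant import arm
import cv2,numpy as np
for n in("scene","top"):
    f=arm.grab_frame(n); cv2.imwrite(f"pics/{n}0.png",f[:,:,::-1]); m=arm.camera_model(n); print(n,np.round(m["camera_matrix"],1).tolist(),np.round(m["camera_from_world"],3).tolist())
s=arm.observe();print(s["time_s"],s["position"],np.round(s["tcp_rot"],3).tolist(),s["width"],arm.pinch_z)
E
```

```text
pics
scene [[546.7, 0.0, 282.6], [0.0, 546.7, 200.3], [0.0, 0.0, 1.0]] [[-0.25, 0.968, 0.019, 0.114], [0.728, 0.201, -0.656, -0.292], [-0.639, -0.15, -0.755, 1.924], [0.0, 0.0, 0.0, 1.0]]
top [[477.4, 0.0, 276.0], [0.0, 477.4, 214.5], [0.0, 0.0, 1.0]] [[0.001, -1.0, 0.007, -0.021], [-0.982, -0.003, -0.187, 0.476], [0.187, -0.007, -0.982, 1.434], [0.0, 0.0, 0.0, 1.0]]
0.1 [ 0.23953613 -0.49457138  0.23056096] [[0.9, 0.436, -0.0], [0.436, -0.9, 0.002], [0.0, -0.002, -1.0]] 0.08537800884157408 0.0187
```

View pics/scene0.png

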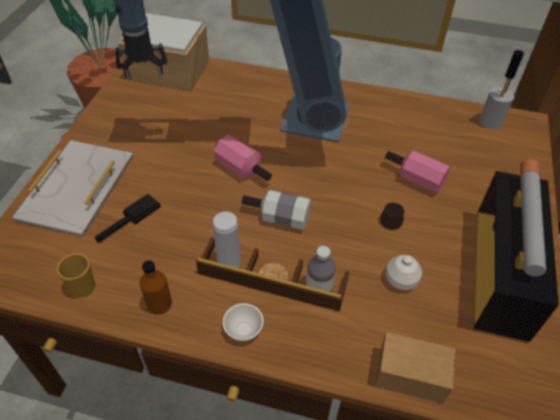

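View pics/top0.png

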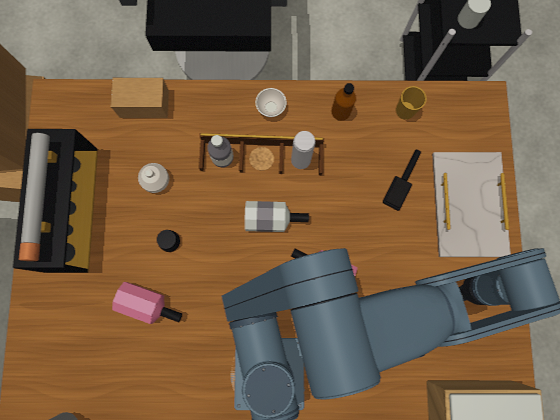

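The scene view shows the white bottle with the grey band at (285,208), and in the top view it is at (265,216) with its nozzle to the right at (309,217). The look-alikes are pink: scene (238,157) and (424,171). The white, grey-banded one fits the description. The empty bay is the middle one, with the cork disc at top (261,158). The can is on the right and the lotion on the left.

```bash
cat > h.py <<'E'
from plant import arm
import cv2,numpy as np
def grab(n,fn=None):
    f=arm.grab_frame(n)
    if fn: cv2.imwrite("pics/"+fn,f[:,:,::-1])
    return f
def ray(n,u,v,z):
    m=arm.camera_model(n);K=m["camera_matrix"];T=m["camera_from_world"]
    K=np.array(K);T=np.array(T);R=T[:3,:3];c=-R.T@T[:3,3]
    d=R.T@np.linalg.solve(K,[u,v,1.]);return c+d*(z-c[2])/d[2]
def proj(n,p):
    m=arm.camera_model(n);K=np.array(m["camera_matrix"]);T=np.array(m["camera_from_world"])
    q=K@(T[:3,:3]@np.array(p)+T[:3,3]);return q[:2]/q[2]
def tri(p1,p2):
    A=[];b=[]
    for n,(u,v) in (("scene",p1),("top",p2)):
        a=ray(n,u,v,0);c=ray(n,u,v,.3);d=(c-a)/np.linalg.norm(c-a);P=np.eye(3)-np.outer(d,d);A.append(P);b.append(P@a)
    A=np.vstack(A);b=np.hstack(b);x,r,_,_=np.linalg.lstsq(A,b,rcond=None);return x,np.sqrt(r)
E
python3 - <<'E'
from h import *
t=cv2.imread("pics/top0.png");s=cv2.imread("pics/scene0.png")
a=cv2.resize(t[120:250,190:340],None,fx=4,fy=4,interpolation=cv2.INTER_CUBIC)
cv2.imwrite("pics/crop_t.png",a)
b=cv2.resize(s[180:310,190:350],None,fx=4,fy=4,interpolation=cv2.INTER_CUBIC)
cv2.imwrite("pics/crop_s.png",b)
E
```

```text
(no output)
```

View pics/crop_t.png

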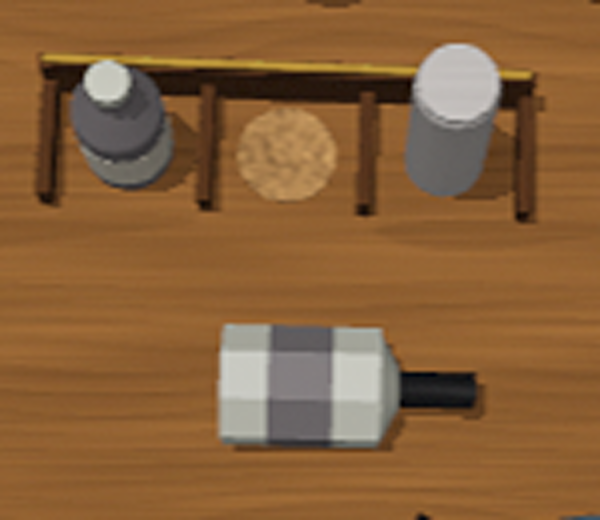

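View pics/crop_s.png

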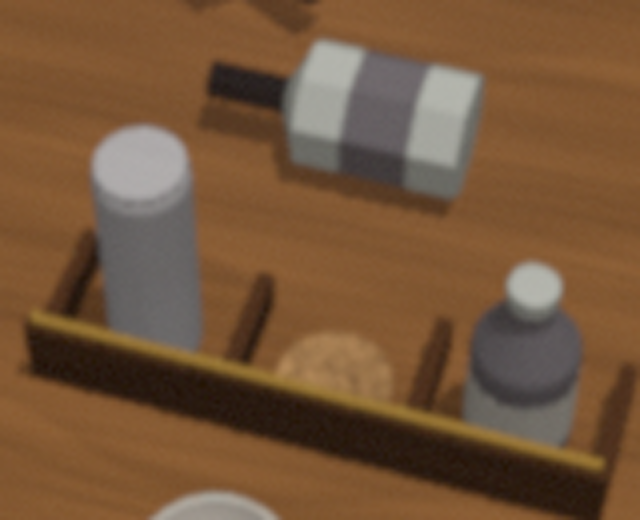

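Run:
```python
from h import *
t=cv2.imread("pics/top0.png");h=cv2.cvtColor(t,cv2.COLOR_BGR2HSV)
# cork
def cc(m,x0,y0,x1,y1):
    k=np.zeros_like(m);k[y0:y1,x0:x1]=m[y0:y1,x0:x1]
    n,l,s,c=cv2.connectedComponentsWithStats(k);i=1+np.argmax(s[1:,4]);return l==i,s[i],c[i]
m=((t.max(2)<60)).astype(np.uint8)
k,s,c=cc(m,280,205,320,230);print("noz",s,c)
ys,xs=np.nonzero(k)
for u in range(s[0],s[0]+s[2],2):
    print(u,ys[xs==u].mean(),ray("top",u,ys[xs==u].mean(),.044)[:2])
print("end",ray("top",308.6,217.3,.044))
m=((h[...,1]<70)&(h[...,2]>70)).astype(np.uint8)
k,s,c=cc(m,235,190,292,240);print("body",s,c);print(ray("top",*c,.044))
for x,y in((220,325),(218,442),(270,325),(270,445),(330,325),(330,445)):
    u,v=(x+.5)/4-.5+190,(y+.5)/4-.5+120;print(ray("top",u,v,.044))
cv=lambda x,y:((x+.5)/4-.5+190,(y+.5)/4-.5+120)
print("cork",ray("top",*cv(286,154),0), [ray("top",*cv(x,154),0)[1] for x in(237,336)])
print("cork scene",ray("scene",(337+.5)/4-.5+190,(383)/4-.5+180,0))
print("rod",ray("top",*cv(42,57),.07),ray("top",*cv(532,75),.07))
print("walls front",[ray("top",*cv(x,y),.035)for x,y in((46,192),(207,200),(366,205),(525,211))])
cs=lambda x,y:((x+.5)/4-.5+190,(y+.5)/4-.5+180)
print("noz tri",tri(cs(214,79),cv(474,390)))
```

```text
noz [290 213  19   9 169] [298.89349112 217.04142012]
290 217.0 [ 0.46808525 -0.06372609]
292 217.0 [ 0.46810091 -0.06992262]
294 217.0 [ 0.46811657 -0.07611955]
296 217.0 [ 0.46813223 -0.08231687]
298 217.0 [ 0.46814789 -0.08851459]
300 217.0 [ 0.46816355 -0.0947127 ]
302 217.0 [ 0.46817921 -0.1009112 ]
304 217.0 [ 0.46819488 -0.1071101 ]
306 217.0 [ 0.46821054 -0.1133094 ]
308 218.0 [ 0.46507658 -0.11947314]
end [ 0.46728575 -0.12135806  0.044     ]
body [ 245  201   45   31 1259] [266.20730739 215.81175536]
[0.47164221 0.00997834 0.044     ]
[0.51881197 0.07743723 0.044     ]
[0.42663047 0.07773914 0.044     ]
[0.51892056 0.03850841 0.044     ]
[0.42438718 0.0377026  0.044     ]
[ 0.51905093 -0.00822675  0.044     ]
[ 0.42449356 -0.00847718  0.044     ]
cork [0.67155287 0.02812393 0.        ] [np.float64(0.06811926903061223), np.float64(-0.012704109592640084)]
cork scene [0.67293455 0.03126375 0.        ]
rod [0.72813379 0.21850372 0.07      ] [ 0.71477021 -0.16639065  0.07      ]
walls front [array([0.6284394 , 0.21745352, 0.035     ]), array([0.62228126, 0.0896496 , 0.035     ]), array([ 0.6185857 , -0.03652884,  0.035     ]), array([ 0.61406728, -0.16272833,  0.035     ])]
noz tri (array([ 0.46795802, -0.11910174,  0.04214818]), array([0.00134297]))
```

Run:
```python
from h import *
s=cv2.imread("pics/scene0.png")
cv2.imwrite("pics/crop_p.png",cv2.resize(s[125:235,200:350],None,fx=5,fy=5,interpolation=cv2.INTER_CUBIC))
for p in((270,177),(252,170)):print(ray("scene",*p,.044))
for p in((297,253),(305,256)):print(ray("top",*p,.05))
# rel move
o=arm.observe();R=np.array(o["tcp_rot"]);p=np.array(o["position"])
from scipy.spatial.transform import Rotation as Ro
c=np.sqrt(.5)
Rt=np.array([[0,1,0],[c,0,c],[c,0,-c]])
pt=np.array([.468,-.082,.031])-.12*Rt[:,2]
print(Ro.from_matrix(R.T@Rt).as_rotvec()/(np.pi/4), R.T@(pt-p)/.75, pt)
```

```text
[ 0.36090977 -0.06542633  0.044     ]
[ 0.34709516 -0.12683057  0.044     ]
[ 0.35568464 -0.08431246  0.05      ]
[ 0.34659426 -0.10856114  0.05      ]
[ 0.55715884  0.88962196 -1.34936449] [ 0.46450989 -0.26033845  0.15352909] [ 0.468      -0.16685281  0.11585281]
```

View pics/crop_p.png

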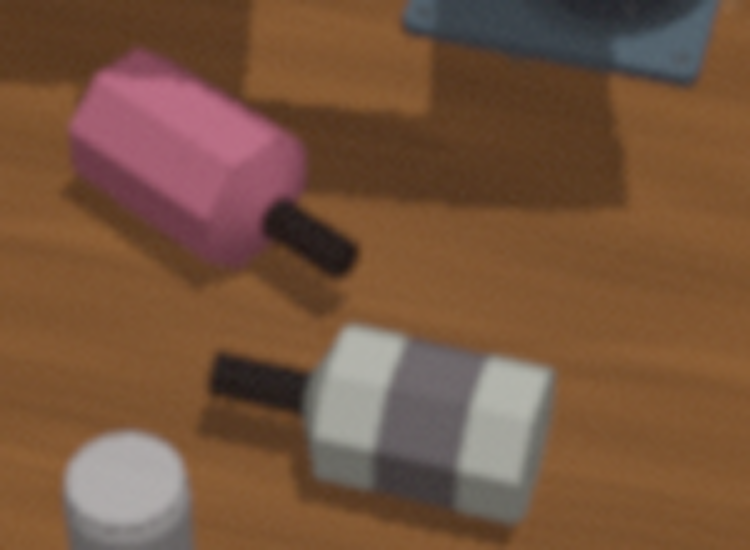

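```bash
cat >> h.py <<'E'
from scipy.spatial.transform import Rotation as Ro
def rel(pt,Rt):
    o=arm.observe();R=np.array(o["tcp_rot"]);p=np.array(o["position"])
    return np.round(Ro.from_matrix(R.T@Rt).as_rotvec()/(np.pi/4),3), np.round(R.T@(np.array(pt)-p)/.75,4)
def RT(deg): # tool y = +x world, tool z=(0,sin,-cos)
    a=np.radians(deg);s,c=np.sin(a),np.cos(a);return np.array([[0,1,0],[c,0,s],[s,0,-c]])
E
python3 - <<'E'
from h import *
print(rel([.46,-.27,.25],RT(45)))
E
```

```text
(array([ 0.557,  0.89 , -1.349]), array([ 0.3951, -0.1415, -0.0256]))
```

Call:
arm_command:
  targets: "0.28 0.445 -0.675 0.395 -0.1415 -0.0256 0.2;0.28 0.445 -0.675 0.395 -0.1415 -0.0256 0.2;0.28 0.445 -0.675 0.395 -0.1415 -0.0256 0.2;0.28 0.445 -0.675 0.395 -0.1415 -0.0256 0.2;0.28 0.445 -0.675 0.395 -0.1415 -0.0256 0.2;0.28 0.445 -0.675 0.395 -0.1415 -0.0256 0.2;0.28 0.445 -0.675 0.395 -0.1415 -0.0256 0.2;0.28 0.445 -0.675 0.395 -0.1415 -0.0256 0.2;0.28 0.445 -0.675 0.395 -0.1415 -0.0256 0.2;0.28 0.445 -0.675 0.395 -0.1415 -0.0256 0.2;0.28 0.445 -0.675 0.395 -0.1415 -0.0256 0.2;0.28 0.445 -0.675 0.395 -0.1415 -0.0256 0.2"
  newtons: 40

```text
time_s: 1.1
position: [0.4593, -0.2709, 0.2497]
tcp_rot: [[0.529, 0.841, 0.113], [0.759, -0.528, 0.382], [0.381, -0.116, -0.917]]
force: [0.5, -0.8, 0.2]
width: 0.0512
```

Run:
```python
from h import *
print(rel([.468,-.167,.116],RT(45)),arm.observe()["qpos"])
print(rel([.468,-.22,.20],RT(45)))
```

```text
(array([ 0.278,  0.444, -0.676]), array([ 0.0434, -0.0426,  0.2178])) [-55.02334526  18.68099155  84.14494031  18.14055358  92.18383507
 -23.28489352]
(array([ 0.278,  0.444, -0.676]), array([ 0.0324, -0.0183,  0.0881]))
```

Call:
arm_command:
  targets: "0.278 0.444 -0.676 0.0324 -0.0183 0.0881 0.1;0.278 0.444 -0.676 0.0324 -0.0183 0.0881 0.1;0.278 0.444 -0.676 0.0324 -0.0183 0.0881 0.1;0.278 0.444 -0.676 0.0324 -0.0183 0.0881 0.1;0.278 0.444 -0.676 0.0324 -0.0183 0.0881 0.1;0.278 0.444 -0.676 0.0324 -0.0183 0.0881 0.1;0.278 0.444 -0.676 0.0324 -0.0183 0.0881 0.1;0.278 0.444 -0.676 0.0434 -0.0426 0.2178 0.1;0.278 0.444 -0.676 0.0434 -0.0426 0.2178 0.1;0.278 0.444 -0.676 0.0434 -0.0426 0.2178 0.1;0.278 0.444 -0.676 0.0434 -0.0426 0.2178 0.1;0.278 0.444 -0.676 0.0434 -0.0426 0.2178 0.1"

```text
time_s: 2.1
position: [0.4677, -0.1673, 0.1163]
tcp_rot: [[0.002, 1.0, 0.0], [0.707, -0.001, 0.707], [0.707, -0.001, -0.707]]
force: [0.4, -0.9, 0.4]
width: 0.0469
```

Run:
```python
from h import *
f=grab("scene");cv2.imwrite("pics/pre_s.png",cv2.resize(f[60:260,150:400,::-1],None,fx=3,fy=3))
print(rel([.468,-.082,.031],RT(45)),arm.observe()["qpos"])
```

```text
(array([ 0.002,  0.002, -0.001]), array([ 0.0006, -0.0007,  0.1624])) [-51.97072022  34.59332059  90.42167373  25.88034856  92.75657751
 -59.61158743]
```

View pics/pre_s.png

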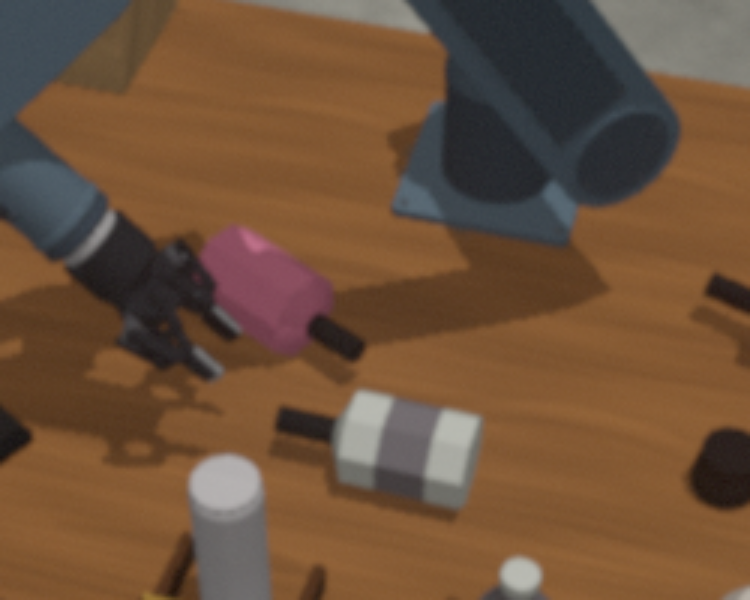

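The view shows the open fingers at crop (215,350), lined up with the nozzle at (290,420) and clear of the pink bottle. I'll advance and close.

Call:
arm_command:
  targets: "0 0 0 0 0 0.04 0.1;0 0 0 0 0 0.08 0.1;0 0 0 0 0 0.12 0.1;0 0 0 0.0006 -0.0005 0.14 0.1;0 0 0 0.0006 -0.0005 0.1624 0.1;0 0 0 0.0006 -0.0005 0.1624 0.1;0 0 0 0.0006 -0.0005 0.1624 0.1;0 0 0 0.0006 -0.0005 0.1624 -1;0 0 0 0.0006 -0.0005 0.1624 -1;0 0 0 0.0006 -0.0005 0.1624 -1;0 0 0 0.0006 -0.0005 0.1624 -1;0 0 0 0.0006 -0.0005 0.1624 -1;0 0 0 0.0006 -0.0005 0.1624 -1"
  newtons: 40

```text
time_s: 3.23
position: [0.4694, -0.0842, 0.0322]
tcp_rot: [[-0.0, 1.0, 0.005], [0.71, -0.003, 0.704], [0.704, 0.004, -0.71]]
force: [0.1, -3.7, 6.5]
width: 0.0267
```

Run:
```python
from h import *
f=grab("scene");cv2.imwrite("pics/gr_s.png",cv2.resize(f[100:260,180:380,::-1],None,fx=4,fy=4))
o=arm.observe();print(o["width"],o["force"],o["qpos"])
```

```text
0.02687871440953785 [-0.0280965  -5.14851535  6.12243184] [-46.61173908  37.86213674 100.87343971  29.79724391  78.54096938
 -62.54113605]
```

View pics/gr_s.png

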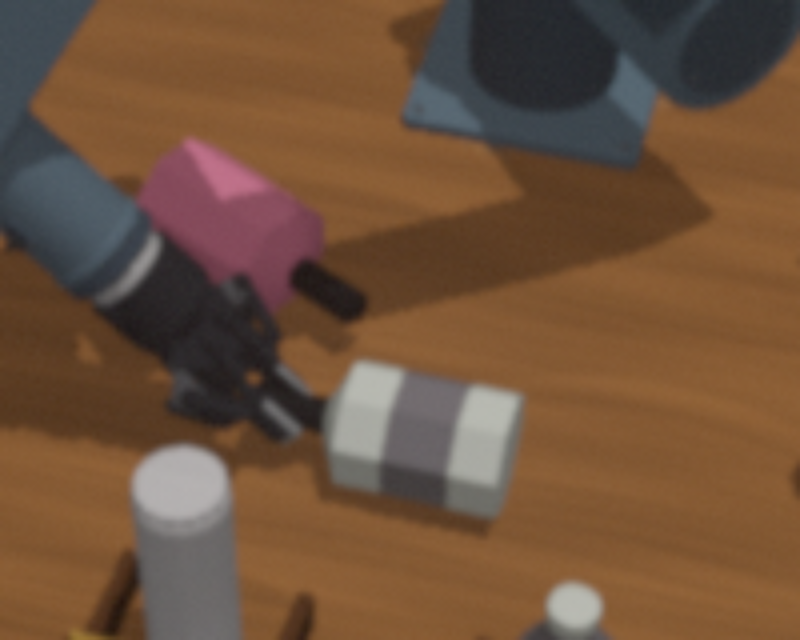

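```bash
cat > rot.py <<'E'
from h import *
import sys
def table(P,n,ths,grip=-1):
    o=arm.observe();R=np.array(o["tcp_rot"]);p=np.array(o["position"]);n=np.array(n)/np.linalg.norm(n);P=np.array(P)
    L=[]
    for th in ths:
        Q=Ro.from_rotvec(-np.radians(th)*n)
        sh=R.T@(P+Q.apply(p-P)-p)/.75; tv=Ro.from_matrix(R.T@Q.as_matrix()@R).as_rotvec()/(np.pi/4)
        L.append(" ".join(f"{x:.3f}" for x in tv)+" "+" ".join(f"{x:.4f}" for x in sh)+f" {grip}")
    print(";".join(L))
E
python3 - <<'E'
from rot import *
table([.473,.0755,0],[1,-.03,0],np.arange(2.5,42.6,2.5))
E
```

```text
0.001 -0.056 0.001 0.0080 0.0001 -0.0051 -1;0.002 -0.111 0.002 0.0162 0.0002 -0.0099 -1;0.004 -0.167 0.003 0.0246 0.0003 -0.0143 -1;0.005 -0.222 0.004 0.0332 0.0004 -0.0183 -1;0.006 -0.278 0.005 0.0419 0.0005 -0.0219 -1;0.007 -0.333 0.005 0.0508 0.0007 -0.0252 -1;0.008 -0.389 0.006 0.0598 0.0008 -0.0281 -1;0.010 -0.444 0.007 0.0690 0.0010 -0.0305 -1;0.011 -0.500 0.008 0.0782 0.0012 -0.0326 -1;0.012 -0.555 0.009 0.0876 0.0013 -0.0343 -1;0.013 -0.611 0.010 0.0969 0.0015 -0.0355 -1;0.014 -0.666 0.011 0.1064 0.0017 -0.0364 -1;0.016 -0.722 0.012 0.1159 0.0019 -0.0368 -1;0.017 -0.777 0.013 0.1253 0.0021 -0.0368 -1;0.018 -0.833 0.014 0.1348 0.0023 -0.0364 -1;0.019 -0.889 0.015 0.1442 0.0025 -0.0356 -1;0.020 -0.944 0.015 0.1536 0.0027 -0.0344 -1
```

Call:
arm_command:
  targets: "0.001 -0.056 0.001 0.0080 0.0001 -0.0051 -1;0.002 -0.111 0.002 0.0162 0.0002 -0.0099 -1;0.004 -0.167 0.003 0.0246 0.0003 -0.0143 -1;0.005 -0.222 0.004 0.0332 0.0004 -0.0183 -1;0.006 -0.278 0.005 0.0419 0.0005 -0.0219 -1;0.007 -0.333 0.005 0.0508 0.0007 -0.0252 -1;0.008 -0.389 0.006 0.0598 0.0008 -0.0281 -1;0.010 -0.444 0.007 0.0690 0.0010 -0.0305 -1;0.011 -0.500 0.008 0.0782 0.0012 -0.0326 -1;0.012 -0.555 0.009 0.0876 0.0013 -0.0343 -1;0.013 -0.611 0.010 0.0969 0.0015 -0.0355 -1;0.014 -0.666 0.011 0.1064 0.0017 -0.0364 -1;0.016 -0.722 0.012 0.1159 0.0019 -0.0368 -1;0.017 -0.777 0.013 0.1253 0.0021 -0.0368 -1;0.018 -0.833 0.014 0.1348 0.0023 -0.0364 -1;0.019 -0.889 0.015 0.1442 0.0025 -0.0356 -1;0.020 -0.944 0.015 0.1536 0.0027 -0.0344 -1;0.020 -0.944 0.015 0.1536 0.0027 -0.0344 -1;0.020 -0.944 0.015 0.1536 0.0027 -0.0344 -1"
  newtons: 50

```text
time_s: 4.87
position: [0.4712, -0.02, 0.1318]
tcp_rot: [[0.006, 1.0, -0.015], [0.999, -0.006, 0.04], [0.04, -0.015, -0.999]]
force: [0.3, 0.5, -3.1]
width: 0.0269
```

Run:
```python
from rot import *
f=grab("scene");cv2.imwrite("pics/r1_s.png",cv2.resize(f[60:260,180:430,::-1],None,fx=3,fy=3))
o=arm.observe();print(o["width"],o["force"],o["qpos"])
table([.473,.0755,0],[1,-.03,0],np.arange(2.5,42.6,2.5))
```

```text
0.026775277652457515 [ 0.51452035  0.65722803 -2.65957132] [-17.58291403  12.95555923 105.69824456   2.18393986  62.87754855
 -18.19373361]
0.001 -0.056 0.001 0.0080 0.0001 -0.0051 -1;0.002 -0.111 0.002 0.0162 0.0002 -0.0098 -1;0.004 -0.167 0.003 0.0246 0.0003 -0.0142 -1;0.005 -0.222 0.004 0.0332 0.0005 -0.0182 -1;0.006 -0.278 0.004 0.0419 0.0006 -0.0219 -1;0.007 -0.333 0.005 0.0508 0.0007 -0.0251 -1;0.009 -0.389 0.006 0.0598 0.0009 -0.0280 -1;0.010 -0.444 0.007 0.0690 0.0011 -0.0305 -1;0.011 -0.500 0.008 0.0782 0.0012 -0.0325 -1;0.012 -0.555 0.009 0.0876 0.0014 -0.0342 -1;0.014 -0.611 0.010 0.0969 0.0016 -0.0354 -1;0.015 -0.666 0.011 0.1064 0.0018 -0.0363 -1;0.016 -0.722 0.012 0.1158 0.0020 -0.0367 -1;0.017 -0.777 0.013 0.1253 0.0022 -0.0367 -1;0.019 -0.833 0.013 0.1348 0.0024 -0.0363 -1;0.020 -0.889 0.014 0.1442 0.0027 -0.0355 -1;0.021 -0.944 0.015 0.1536 0.0029 -0.0343 -1
```

View pics/r1_s.png

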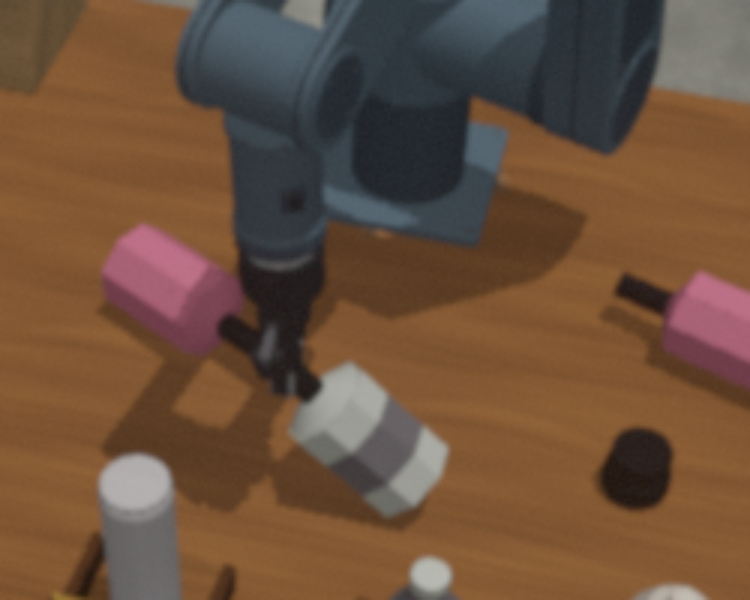

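The bottle is about 43° up and held by the nozzle, with its foot edge on the counter. I'll continue.

Call:
arm_command:
  targets: "0.001 -0.056 0.001 0.0080 0.0001 -0.0051 -1;0.002 -0.111 0.002 0.0162 0.0002 -0.0098 -1;0.004 -0.167 0.003 0.0246 0.0003 -0.0142 -1;0.005 -0.222 0.004 0.0332 0.0005 -0.0182 -1;0.006 -0.278 0.004 0.0419 0.0006 -0.0219 -1;0.007 -0.333 0.005 0.0508 0.0007 -0.0251 -1;0.009 -0.389 0.006 0.0598 0.0009 -0.0280 -1;0.010 -0.444 0.007 0.0690 0.0011 -0.0305 -1;0.011 -0.500 0.008 0.0782 0.0012 -0.0325 -1;0.012 -0.555 0.009 0.0876 0.0014 -0.0342 -1;0.014 -0.611 0.010 0.0969 0.0016 -0.0354 -1;0.015 -0.666 0.011 0.1064 0.0018 -0.0363 -1;0.016 -0.722 0.012 0.1158 0.0020 -0.0367 -1;0.017 -0.777 0.013 0.1253 0.0022 -0.0367 -1;0.019 -0.833 0.013 0.1348 0.0024 -0.0363 -1;0.020 -0.889 0.014 0.1442 0.0027 -0.0355 -1;0.021 -0.944 0.015 0.1536 0.0029 -0.0343 -1;0.021 -0.944 0.015 0.1536 0.0029 -0.0343 -1;0.021 -0.944 0.015 0.1536 0.0029 -0.0343 -1"

```text
time_s: 6.5
position: [0.4747, 0.0933, 0.1611]
tcp_rot: [[-0.001, 0.999, -0.037], [0.764, -0.023, -0.645], [-0.645, -0.029, -0.764]]
force: [-0.4, -1.1, -3.0]
width: 0.0268
```

Run:
```python
from rot import *
f=grab("scene");cv2.imwrite("pics/r2_s.png",cv2.resize(f[60:260,180:430,::-1],None,fx=3,fy=3))
f=grab("top");cv2.imwrite("pics/r2_t.png",cv2.resize(f[120:320,130:380,::-1],None,fx=3,fy=3))
o=arm.observe();print(o["width"],o["force"],o["qpos"],o["position"])
table([.473,.0755,0],[1,-.03,0],[2.5,4.5])
```

```text
0.026940832321364662 [ 0.04728987 -0.23957621 -4.11112414] [ 22.39717076  26.34852597  94.24292948 -35.97376093  81.47475835
  35.8499641 ] [0.47452076 0.09284455 0.16126586]
0.001 -0.056 0.001 0.0079 0.0001 -0.0051 -1;0.002 -0.100 0.002 0.0144 0.0002 -0.0089 -1
```

View pics/r2_s.png

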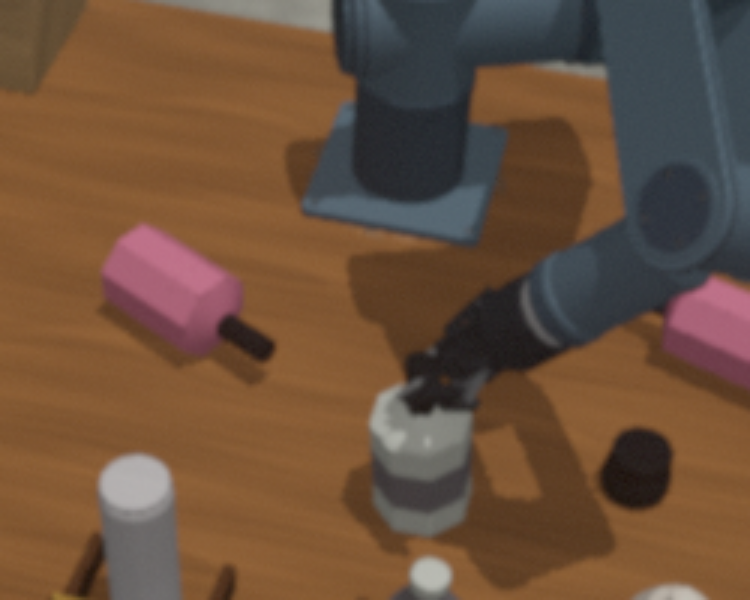

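View pics/r2_t.png

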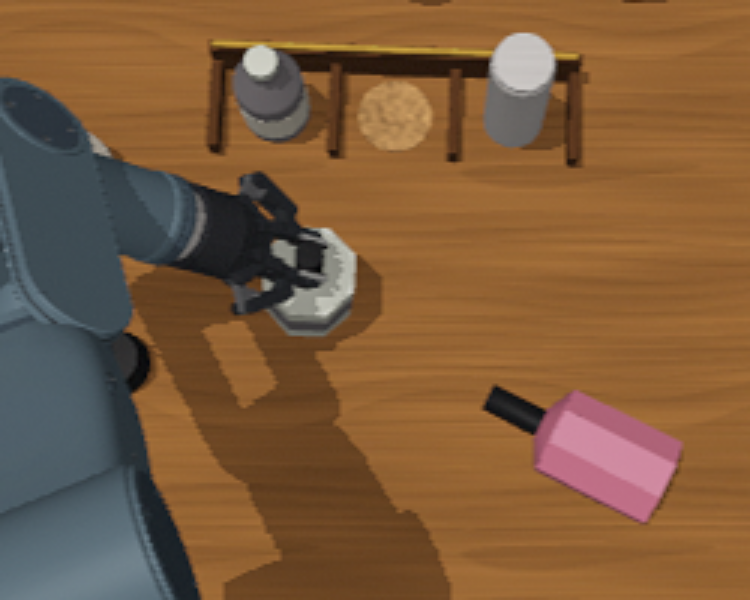

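The bottle is almost upright, with its foot at about top crop (310,280). I'll finish the last few degrees, open the fingers gently and back off.

Call:
arm_command:
  targets: "0.001 -0.056 0.001 0.0079 0.0001 -0.0051 -1;0.002 -0.100 0.002 0.0144 0.0002 -0.0089 -1;0.002 -0.100 0.002 0.0144 0.0002 -0.0089 -1;0.002 -0.100 0.002 0.0144 0.0002 -0.0089 -0.15;0.002 -0.100 0.002 0.0144 0.0002 -0.0089 0.1;0.002 -0.100 0.002 0.0144 0.0002 -0.0089 0.2;0.002 -0.100 0.002 0.0144 0.0002 -0.0089 0.2;0.002 -0.100 0.002 0.0144 0.0002 -0.0089 0.2;0.002 -0.100 0.002 0.0144 0.0002 -0.0089 0.2;0.002 -0.100 0.002 0.0144 0.0002 -0.05 0.2;0.002 -0.100 0.002 0.0144 0.0002 -0.1 0.2;0.002 -0.100 0.002 0.0144 0.0002 -0.15 0.2;0.002 -0.100 0.002 0.0144 0.0002 -0.15 0.2;0.002 -0.100 0.002 0.0144 0.0002 -0.15 0.2"

```text
time_s: 7.77
position: [0.4797, 0.1749, 0.2416]
tcp_rot: [[0.001, 0.999, -0.035], [0.714, -0.025, -0.7], [-0.701, -0.025, -0.713]]
force: [-0.9, -0.7, -0.1]
width: 0.0514
```

Run:
```python
from rot import *
f=grab("scene","s3.png");cv2.imwrite("pics/r3_s.png",cv2.resize(f[60:260,180:430,::-1],None,fx=3,fy=3))
f=grab("top","t3.png");cv2.imwrite("pics/r3_t.png",cv2.resize(f[120:320,130:380,::-1],None,fx=3,fy=3))
o=arm.observe();print(o["width"],o["force"],o["qpos"],o["position"])
```

```text
0.05130937602880173 [-1.15195965  0.2311481  -0.88594433] [ 30.74191406  28.78466073  80.67937307 -36.04248531  97.67038
  35.50748744] [0.4783968  0.17313025 0.23952877]
```

View pics/r3_s.png

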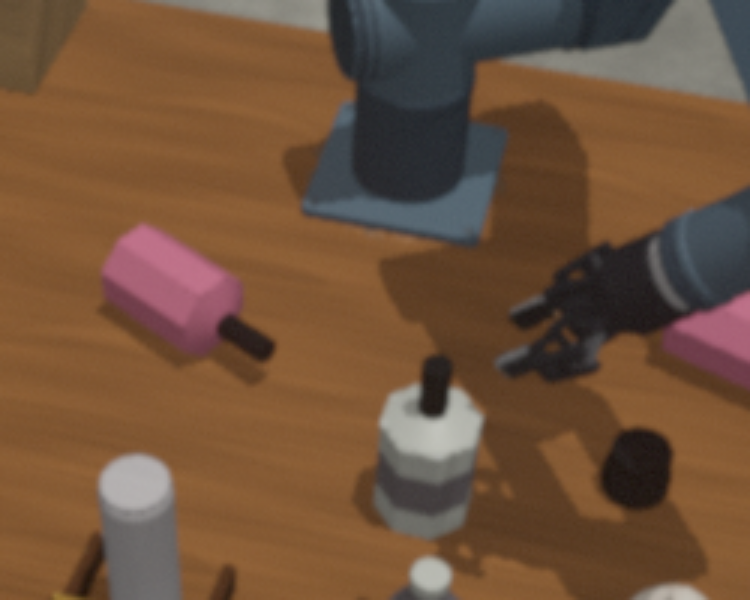

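View pics/r3_t.png

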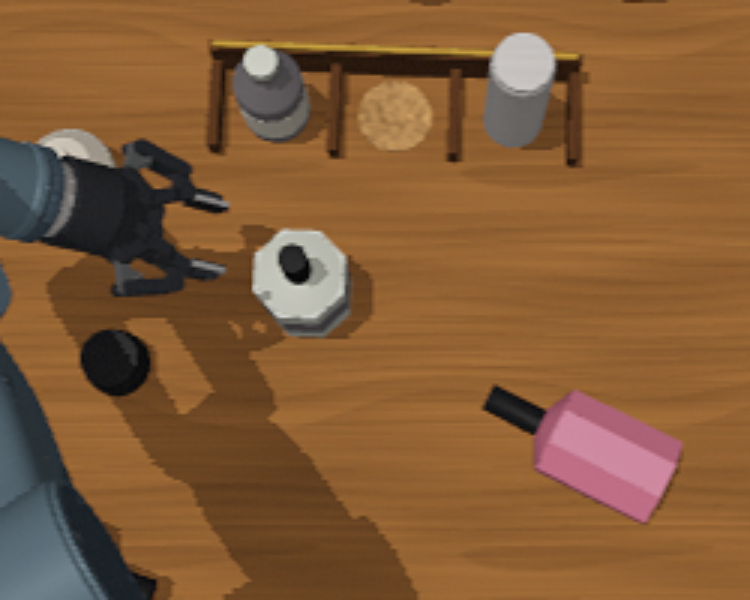

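Run:
```python
from h import *
cs=lambda x,y:((x+.5)/3-.5+180,(y+.5)/3-.5+60)
ct=lambda x,y:((x+.5)/3-.5+130,(y+.5)/3-.5+120)
print(tri(cs(437,364),ct(291,257)))
print(ray("scene",*cs(437,364),.195),ray("top",*ct(291,257),.195))
# base of the stem at z=.135
print("stembase",ray("top",*ct(303,271),.135))
f=cv2.imread("pics/t3.png");cv2.imwrite("pics/t3c.png",cv2.resize(f[185:240,205:255],None,fx=10,fy=10,interpolation=cv2.INTER_CUBIC))
f=cv2.imread("pics/s3.png");cv2.imwrite("pics/s3c.png",cv2.resize(f[170:245,295:350],None,fx=8,fy=8,interpolation=cv2.INTER_CUBIC))
```

```text
(array([0.47291146, 0.11814663, 0.19434391]), array([0.00019937]))
[0.47355941 0.11808266 0.195     ] [0.47274999 0.11822145 0.195     ]
stembase [0.47151746 0.11220246 0.135     ]
```

View pics/t3c.png

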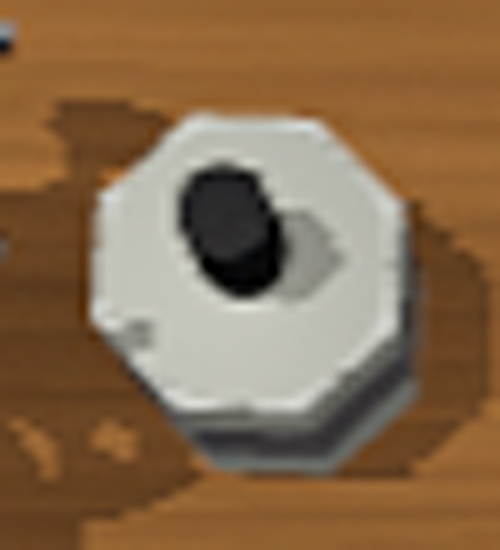

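View pics/s3c.png

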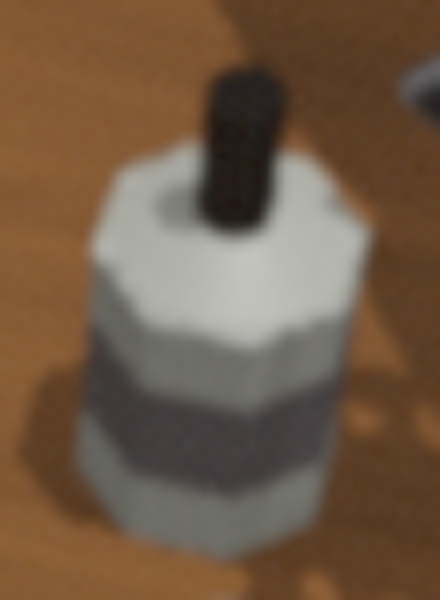

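Run:
```python
from h import *
print(rel([.473,.19,.27],RT(0)))
print(rel([.473,.118,.27],RT(0)))
print(rel([.473,.118,.148],RT(0)))
```

```text
(array([-0.049,  0.992, -0.017]), array([-0.0125, -0.009 , -0.0444]))
(array([-0.049,  0.992, -0.017]), array([-0.0808, -0.0064,  0.023 ]))
(array([-0.049,  0.992, -0.017]), array([ 0.0334, -0.0016,  0.1387]))
```

Call:
arm_command:
  targets: "-0.025 0.496 -0.009 -0.0125 -0.009 -0.0444 0.2;-0.025 0.496 -0.009 -0.0125 -0.009 -0.0444 0.2;-0.025 0.496 -0.009 -0.0125 -0.009 -0.0444 0.2;-0.049 0.992 -0.017 -0.0125 -0.009 -0.0444 0.2;-0.049 0.992 -0.017 -0.0125 -0.009 -0.0444 0.2;-0.049 0.992 -0.017 -0.0125 -0.009 -0.0444 0.2;-0.049 0.992 -0.017 -0.0125 -0.009 -0.0444 0.2;-0.049 0.992 -0.017 -0.0125 -0.009 -0.0444 0.2;-0.049 0.992 -0.017 -0.0808 -0.0064 0.023 0.2;-0.049 0.992 -0.017 -0.0808 -0.0064 0.023 0.2;-0.049 0.992 -0.017 -0.0808 -0.0064 0.023 0.2;-0.049 0.992 -0.017 -0.0808 -0.0064 0.023 0.2;-0.049 0.992 -0.017 -0.0808 -0.0064 0.023 0.2"

```text
time_s: 8.95
position: [0.4726, 0.1184, 0.2691]
tcp_rot: [[0.001, 1.0, -0.002], [1.0, -0.001, 0.0], [0.0, -0.002, -1.0]]
force: [-0.2, -0.5, -0.3]
width: 0.0514
```

Run:
```python
from h import *
f=grab("scene");cv2.imwrite("pics/r4_s.png",cv2.resize(f[60:260,180:430,::-1],None,fx=3,fy=3))
print(rel([.473,.118,.148],RT(0)))
```

```text
(array([-0.002, -0.   ,  0.   ]), array([-0.0011,  0.0006,  0.1617]))
```

View pics/r4_s.png

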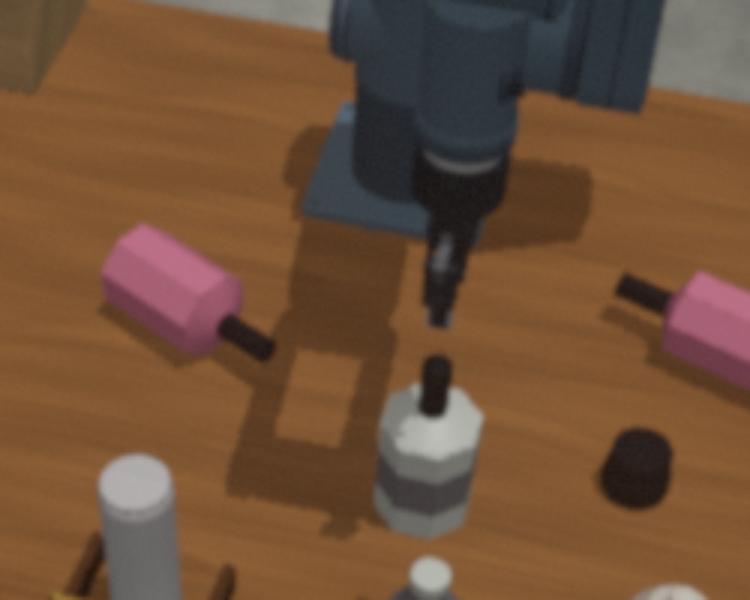

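The bottle stands upright with the fingers directly above the nozzle (crop (437,355)). I'll descend and take a light grip.

Call:
arm_command:
  targets: "0 0 0 -0.001 0.0006 0.03 0.2;0 0 0 -0.001 0.0006 0.06 0.2;0 0 0 -0.001 0.0006 0.09 0.2;0 0 0 -0.001 0.0006 0.12 0.2;0 0 0 -0.001 0.0006 0.145 0.2;0 0 0 -0.001 0.0006 0.1617 0.2;0 0 0 -0.001 0.0006 0.1617 0.2;0 0 0 -0.001 0.0006 0.1617 0.2;0 0 0 -0.001 0.0006 0.1617 -1;0 0 0 -0.001 0.0006 0.1617 -1;0 0 0 -0.001 0.0006 0.1617 -1;0 0 0 -0.001 0.0006 0.1617 -1;0 0 0 -0.001 0.0006 0.1617 -1"
  newtons: 30

```text
time_s: 10.08
position: [0.4733, 0.1183, 0.149]
tcp_rot: [[-0.0, 1.0, 0.0], [1.0, 0.0, 0.001], [0.001, 0.0, -1.0]]
force: [-2.9, 1.7, 6.3]
width: 0.0273
```

Run:
```python
from h import *
o=arm.observe();print(o["position"],o["force"],o["width"])
for P in([.473,.028,.148],[.473,.034,.148]):print(rel(P,RT(0)))
```

```text
[0.47329185 0.11828101 0.14899314] [-2.94438173  1.69914407  6.26033275] 0.02725753948676199
(array([ 0.   , -0.001,  0.   ]), array([-0.1204, -0.0004,  0.0013]))
(array([ 0.   , -0.001,  0.   ]), array([-0.1124, -0.0004,  0.0013]))
```

Call:
arm_command:
  targets: "0 0 0 -0.010 0 0 -1;0 0 0 -0.020 0 0 -1;0 0 0 -0.030 0 0 -1;0 0 0 -0.040 0 0 -1;0 0 0 -0.050 0 0 -1;0 0 0 -0.060 0 0 -1;0 0 0 -0.070 0 0 -1;0 0 0 -0.080 0 0 -1;0 0 0 -0.090 0 0 -1;0 0 0 -0.100 0 0 -1;0 0 0 -0.1124 0 0 -1;0 0 0 -0.1124 0 0 -1;0 0 0 -0.1124 0 0 -1"

```text
time_s: 11.17
position: [0.4735, 0.033, 0.1491]
tcp_rot: [[0.001, 1.0, 0.0], [1.0, -0.001, -0.0], [-0.0, 0.0, -1.0]]
force: [-0.4, -0.4, 3.5]
width: 0.0274
```

Run:
```python
from h import *
f=grab("scene");cv2.imwrite("pics/r5_s.png",cv2.resize(f[100:310,180:390,::-1],None,fx=2.8,fy=2.8))
f=grab("top");cv2.imwrite("pics/r5_t.png",cv2.resize(f[110:270,180:380,::-1],None,fx=4,fy=3.7))
o=arm.observe();print(o["position"],o["force"],o["width"])
for P in([.60,.030,.149],[.674,.0274,.149]):print(rel(P,RT(0)))
```

```text
[0.4734845  0.03348499 0.14914463] [-1.41878147 -0.73052082  3.63439664] 0.027147922389345977
(array([ 0.001,  0.   , -0.   ]), array([-0.0046,  0.1687,  0.0003]))
(array([ 0.001,  0.   , -0.   ]), array([-0.0081,  0.2674,  0.0003]))
```

View pics/r5_s.png

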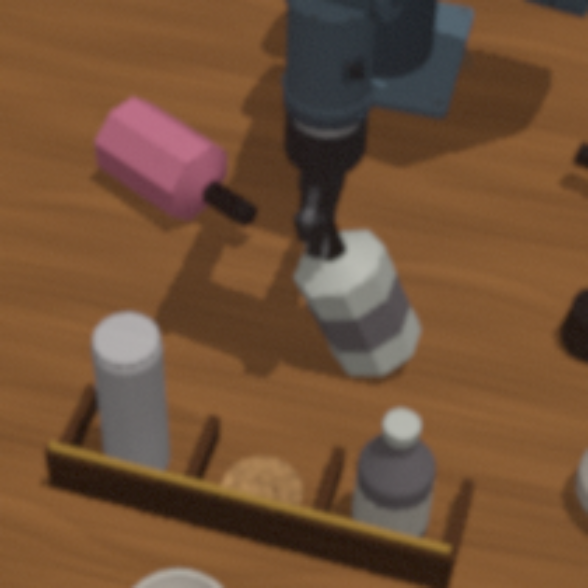

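View pics/r5_t.png

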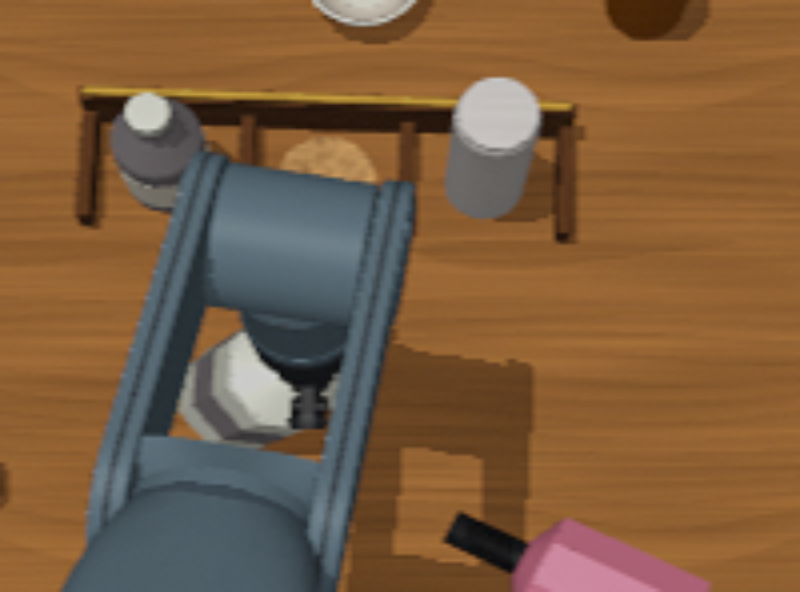

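The scene crop shows the bottle's nozzle dragged toward −y while its foot lagged, so it leans about 20°. The pads pivoted, and gripping high is no good for sliding. I'll move back to upright, release, and then push low on the body instead.

Call:
arm_command:
  targets: "0 0 0 0.006 0 0 -1;0 0 0 0.012 0 0 -1;0 0 0 0.018 0 0 -1;0 0 0 0.024 0 0 -1;0 0 0 0.030 0 0 -1;0 0 0 0.036 0 0 -1;0 0 0 0.042 0 0 -1;0 0 0 0.048 0 0 -1;0 0 0 0.054 0 0 -1;0 0 0 0.054 0 0 -1"

```text
time_s: 12.1
position: [0.4736, 0.0748, 0.1492]
tcp_rot: [[-0.001, 1.0, 0.001], [1.0, 0.001, -0.0], [-0.0, 0.001, -1.0]]
force: [-0.7, -0.1, 3.6]
width: 0.0276
```

Run:
```python
from h import *
f=grab("scene");cv2.imwrite("pics/r6_s.png",cv2.resize(f[100:310,180:390,::-1],None,fx=2.8,fy=2.8))
o=arm.observe();print(o["position"],o["force"],o["width"])
```

```text
[0.4736383  0.07447818 0.14916054] [-0.03485797 -0.76495466  3.92310854] 0.02727987220780575
```

View pics/r6_s.png

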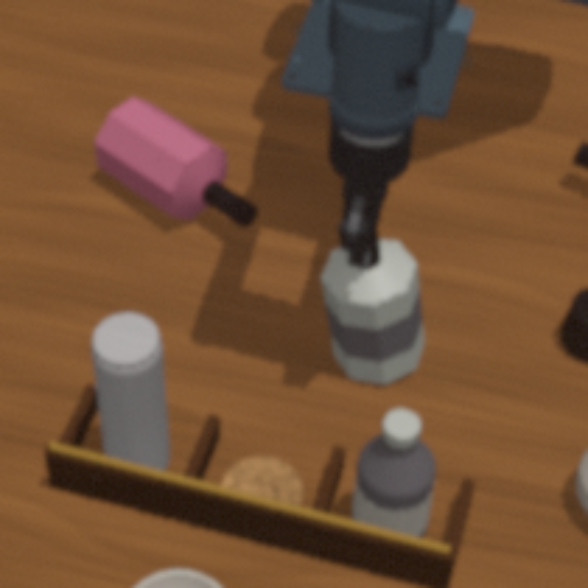

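It is nearly upright, leaning about 7°. I'll move 15 mm more, open gently and rise.

Call:
arm_command:
  targets: "0 0 0 0.006 0 0 -1;0 0 0 0.012 0 0 -1;0 0 0 0.020 0 0 -1;0 0 0 0.020 0 0 -1;0 0 0 0.020 0 0 -0.25;0 0 0 0.020 0 0 0;0 0 0 0.020 0 0 0.2;0 0 0 0.020 0 0 0.2;0 0 0 0.020 0 0 0.2;0 0 0 0.020 0 0 0.2;0 0 0 0.020 0 -0.04 0.2;0 0 0 0.020 0 -0.08 0.2;0 0 0 0.020 0 -0.12 0.2;0 0 0 0.020 0 -0.16 0.2;0 0 0 0.020 0 -0.16 0.2;0 0 0 0.020 0 -0.16 0.2"

```text
time_s: 13.48
position: [0.4746, 0.0895, 0.271]
tcp_rot: [[-0.001, 1.0, 0.005], [1.0, 0.001, -0.001], [-0.001, 0.005, -1.0]]
force: [0.3, 0.1, -1.5]
width: 0.0513
```

Run:
```python
from h import *
f=grab("scene","s7.png");cv2.imwrite("pics/r7_s.png",cv2.resize(f[100:310,180:390,::-1],None,fx=2.8,fy=2.8,interpolation=cv2.INTER_CUBIC))
o=arm.observe();print(o["position"],o["force"],o["width"])
```

```text
[0.47356723 0.08948543 0.26937515] [ 0.31123181 -0.71992076 -0.843772  ] 0.05141309965095503
```

View pics/r7_s.png

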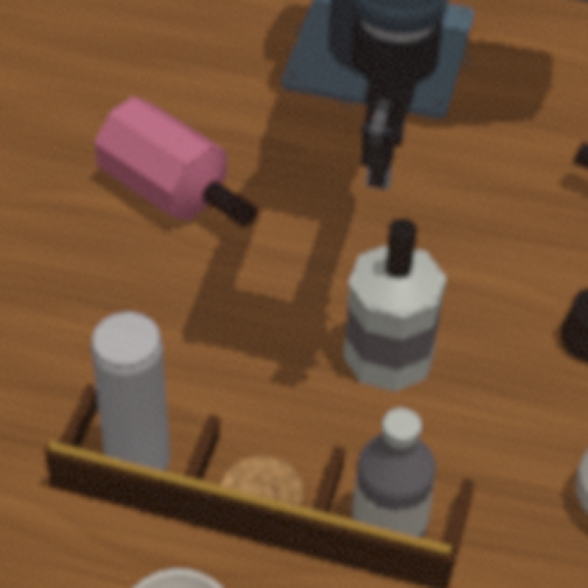

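Run:
```python
from h import *
cs=lambda x,y:((x+.5)/2.8-.5+180,(y+.5)/2.8-.5+100)
print("noz",ray("scene",*cs(402,229),.195),"stem base",ray("scene",*cs(400,268),.135))
t=cv2.imread("pics/t3.png")
print("wax top",ray("top",(116+.5)/3-.5+130,(363.5)/3-.5+120,.055), ray("top",168,240,.04), "bird",ray("top",153,178,.05))
P=np.array([.473,.21,.20]);print(rel(P,RT(-45)))
```

```text
noz [0.47670276 0.1130662  0.195     ] stem base [0.47249266 0.11478178 0.135     ]
wax top [0.39196266 0.30688761 0.055     ] [0.39602877 0.31129048 0.04      ] bird [0.58988954 0.36437885 0.05      ]
(array([ 0.003, -0.999,  0.   ]), array([ 0.1607, -0.0008,  0.0924]))
```

Run:
```python
from h import *
print(rel([.473,.16,.27],RT(-22)));print(rel([.473,.24,.22],RT(-44)))
```

```text
(array([ 0.003, -0.488,  0.001]), array([ 0.094 , -0.0007, -0.0009]))
(array([ 0.003, -0.977,  0.   ]), array([ 0.2007, -0.0007,  0.0658]))
```

Call:
arm_command:
  targets: "0 -0.1 0 0.05 0 0 -0.5;0 -0.2 0 0.094 0 0 -1;0.003 -0.488 0 0.1 0 0 -1;0.003 -0.488 0 0.14 0 0 -1;0.003 -0.488 0 0.2 0 0 -1;0.003 -0.977 0 0.2 0 0.0 -1;0.003 -0.977 0 0.2 0 0.03 -1;0.003 -0.977 0 0.2 0 0.0658 -1;0.003 -0.977 0 0.2 0 0.0658 -1;0.003 -0.977 0 0.2 0 0.0658 -1;0.003 -0.977 0 0.2 0 0.0658 -1;0.003 -0.977 0 0.2 0 0.0658 -1"

```text
time_s: 14.53
position: [0.4745, 0.2389, 0.2235]
tcp_rot: [[0.005, 1.0, 0.002], [0.723, -0.002, -0.691], [-0.691, 0.005, -0.723]]
force: [0.4, -0.6, 1.3]
width: -0.0002
```

Run:
```python
from h import *
f=grab("top","t8.png");cv2.imwrite("pics/r8_t.png",cv2.resize(f[110:310,130:380,::-1],None,fx=3,fy=3,interpolation=cv2.INTER_CUBIC))
f=grab("scene","s8.png");cv2.imwrite("pics/r8_s.png",cv2.resize(f[100:300,190:440,::-1],None,fx=3,fy=3,interpolation=cv2.INTER_CUBIC))
o=arm.observe();print(o["position"],o["force"],o["width"])
print(rel([.474,.195,.10],RT(-45)));print(rel([.474,.195,.042],RT(-45)))
```

```text
[0.47461317 0.23878004 0.22429785] [-0.12544214 -0.53852305 -0.54847722] -0.0002461738343920503
(array([ 0.004, -0.03 , -0.008]), array([ 0.0722, -0.0018,  0.1602]))
(array([ 0.004, -0.03 , -0.008]), array([ 0.1255, -0.0023,  0.2162]))
```

View pics/r8_t.png

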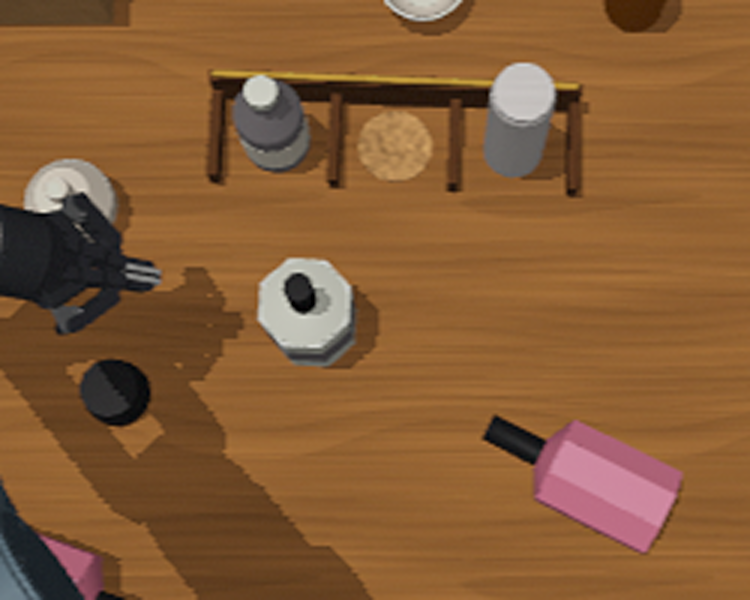

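View pics/r8_s.png

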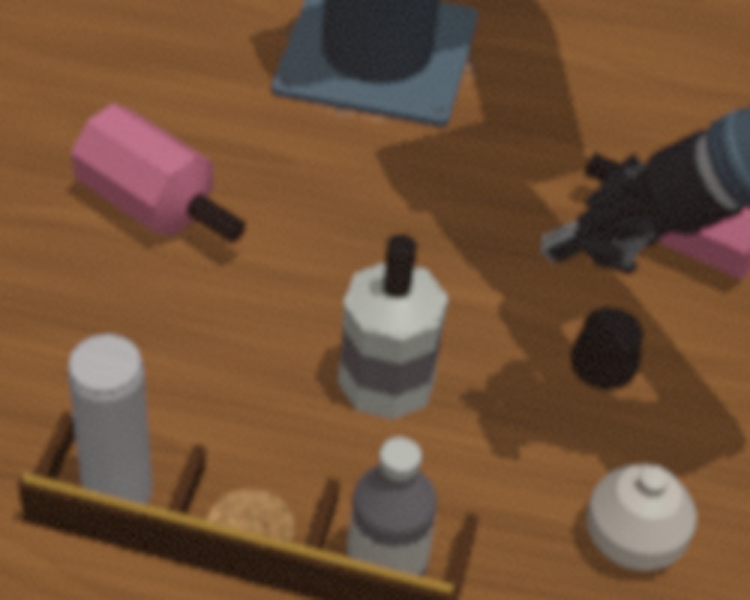

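The bottle is upright at top crop (305,310), with its nozzle at (298,285). The shut fingers are at (150,275), to its left. I'll go down beside it.

Call:
arm_command:
  targets: "0.004 -0.03 -0.008 0.0722 -0.0018 0.1602 -1;0.004 -0.03 -0.008 0.0722 -0.0018 0.1602 -1;0.004 -0.03 -0.008 0.0722 -0.0018 0.1602 -1;0.004 -0.03 -0.008 0.0722 -0.0018 0.1602 -1;0.004 -0.03 -0.008 0.0722 -0.0018 0.1602 -1;0.004 -0.03 -0.008 0.1 -0.002 0.189 -1;0.004 -0.03 -0.008 0.1255 -0.0023 0.2162 -1;0.004 -0.03 -0.008 0.1255 -0.0023 0.2162 -1;0.004 -0.03 -0.008 0.1255 -0.0023 0.2162 -1"

```text
time_s: 15.38
position: [0.4751, 0.1958, 0.0446]
tcp_rot: [[0.001, 1.0, 0.002], [0.708, 0.0, -0.707], [-0.707, 0.002, -0.708]]
force: [0.3, 0.5, 0.6]
width: 0.0002
```

Run:
```python
from h import *
f=grab("top","t9.png");cv2.imwrite("pics/r9_t.png",cv2.resize(f[110:310,130:380,::-1],None,fx=3,fy=3,interpolation=cv2.INTER_CUBIC))
o=arm.observe();print(o["position"],o["force"],o["width"],o["qpos"])
for y in(.17,.14,.10,.088):print(rel([.474,y,.042],RT(-45)))
```

```text
[0.4756716  0.19604269 0.04518056] [ 0.30600275 -0.28637173 -0.07527766] 0.0002612001304012652 [ 33.43772583  42.00317984  88.58723803 -36.82642567  80.3723909
  50.17873319]
(array([ 0.004, -0.002, -0.003]), array([-0.0216, -0.0023,  0.0275]))
(array([ 0.004, -0.002, -0.003]), array([-0.0499, -0.0023,  0.0558]))
(array([ 0.004, -0.002, -0.003]), array([-0.0877, -0.0023,  0.0934]))
(array([ 0.004, -0.002, -0.003]), array([-0.099 , -0.0023,  0.1047]))
```

View pics/r9_t.png

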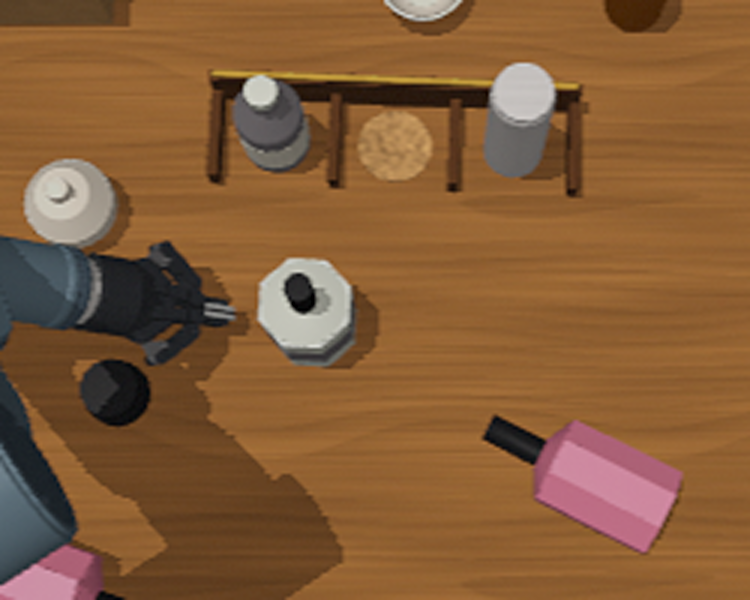

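Call:
arm_command:
  targets: "0.004 -0.002 -0.003 -0.0080 -0.0023 0.0120 -1;0.004 -0.002 -0.003 -0.0150 -0.0023 0.0205 -1;0.004 -0.002 -0.003 -0.0216 -0.0023 0.0275 -1;0.004 -0.002 -0.003 -0.0273 -0.0023 0.0332 -1;0.004 -0.002 -0.003 -0.0329 -0.0023 0.0388 -1;0.004 -0.002 -0.003 -0.0386 -0.0023 0.0445 -1;0.004 -0.002 -0.003 -0.0442 -0.0023 0.0501 -1;0.004 -0.002 -0.003 -0.0499 -0.0023 0.0558 -1;0.004 -0.002 -0.003 -0.0560 -0.0023 0.0620 -1;0.004 -0.002 -0.003 -0.0620 -0.0023 0.0680 -1;0.004 -0.002 -0.003 -0.0688 -0.0023 0.0746 -1;0.004 -0.002 -0.003 -0.0688 -0.0023 0.0746 -1"

```text
time_s: 16.43
position: [0.4734, 0.1183, 0.0419]
tcp_rot: [[-0.0, 1.0, -0.002], [0.706, -0.001, -0.708], [-0.708, -0.001, -0.706]]
force: [-1.0, 0.7, 0.0]
width: 0.0001
```

Run:
```python
from h import *
f=grab("top","t10.png");cv2.imwrite("pics/r10_t.png",cv2.resize(f[110:310,130:380,::-1],None,fx=3,fy=3,interpolation=cv2.INTER_CUBIC))
o=arm.observe();print(o["position"],o["force"],o["width"],o["qpos"])
```

```text
[0.47340062 0.11870766 0.04179366] [-0.16890468  0.45756652  0.13246876] -0.00016283920212624545 [ 27.3087748   38.84435268  96.65827704 -40.79731271  74.04339029
  49.57943834]
```

View pics/r10_t.png

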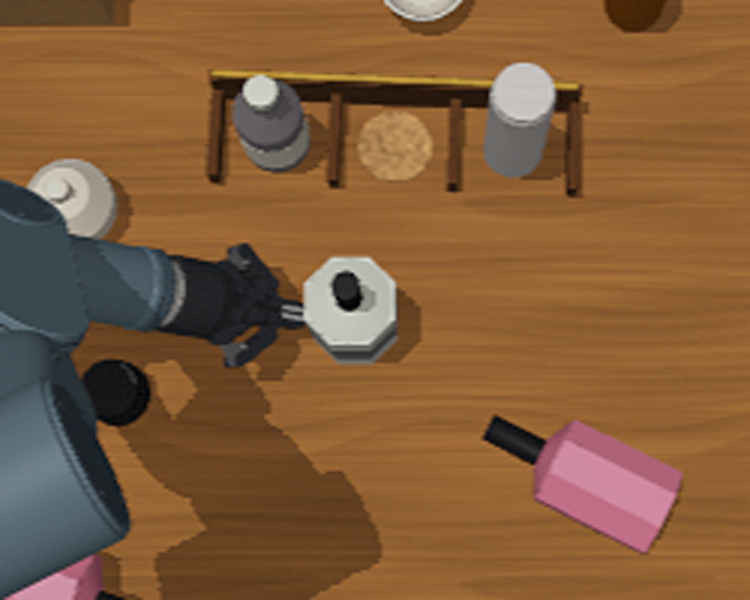

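The bottle slid upright; its nozzle is now at crop (347,283). I'll compute the remaining distance.

Run:
```python
from h import *
ct=lambda x,y:((x+.5)/3-.5+130,(y+.5)/3-.5+110)
print(ray("top",*ct(347,284),.195))
for y in(.1,.088,.086):print(rel([.473,y,.042],RT(-45)))
```

```text
[0.47573934 0.06628114 0.195     ]
(array([-0.002,  0.002,  0.   ]), array([-0.0178, -0.0005,  0.0175]))
(array([-0.002,  0.002,  0.   ]), array([-0.0291, -0.0005,  0.0288]))
(array([-0.002,  0.002,  0.   ]), array([-0.031 , -0.0005,  0.0307]))
```

Call:
arm_command:
  targets: "0 0 0 -0.006 0 0.006 -1;0 0 0 -0.012 0 0.012 -1;0 0 0 -0.018 0 0.018 -1;0 0 0 -0.024 0 0.024 -1;0 0 0 -0.0302 0 0.030 -1;0 0 0 -0.0302 0 0.030 -1;0 0 0 -0.0302 0 0.030 -1;0 0 0 -0.0202 0 0.020 -1;0 0 0 -0.01 0 0.0 -1;0 0 0 -0.01 0 -0.05 -1;0 0 0 -0.03 0 -0.1 -1;0 0 0 -0.05 0 -0.15 -1;0 0 0 -0.07 0 -0.2 -1;0 0 0 -0.07 0 -0.2 -1;0 0 0 -0.07 0 -0.2 -1"

```text
time_s: 17.73
position: [0.4746, 0.1903, 0.187]
tcp_rot: [[0.002, 1.0, 0.003], [0.709, 0.001, -0.706], [-0.706, 0.003, -0.709]]
force: [-0.3, -1.0, -0.8]
width: 0.0002
```

Run:
```python
from h import *
f=grab("top","t11.png");cv2.imwrite("pics/r11_t.png",cv2.resize(f[110:310,130:380,::-1],None,fx=3,fy=3,interpolation=cv2.INTER_CUBIC))
f=grab("scene","s11.png");cv2.imwrite("pics/r11_s.png",cv2.resize(f[100:300,190:440,::-1],None,fx=3,fy=3,interpolation=cv2.INTER_CUBIC))
o=arm.observe();print(o["position"],o["force"],o["width"],o["qpos"])
```

```text
[0.47306033 0.18816279 0.18415793] [-0.79104731 -0.35729214 -0.38225026] -0.00012931474060369437 [ 32.93474417  31.70307068  84.50473067 -36.40275546  92.02131209
  41.03102099]
```

View pics/r11_t.png

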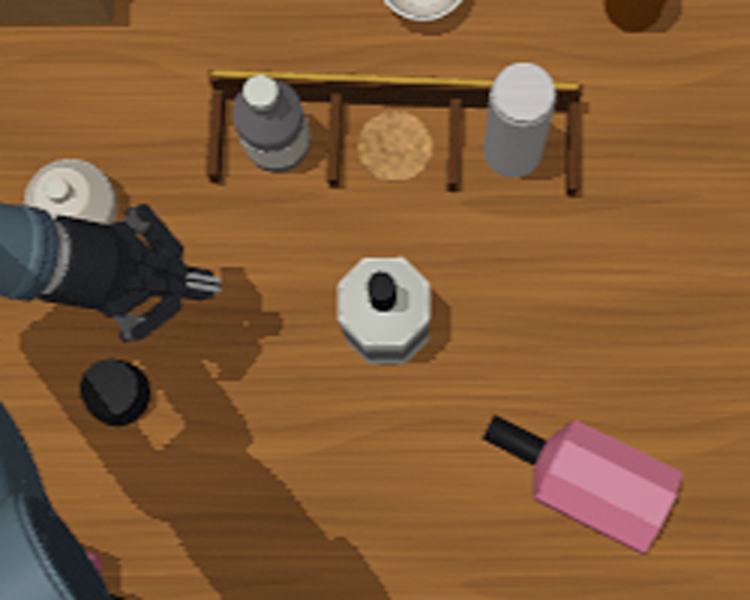

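View pics/r11_s.png

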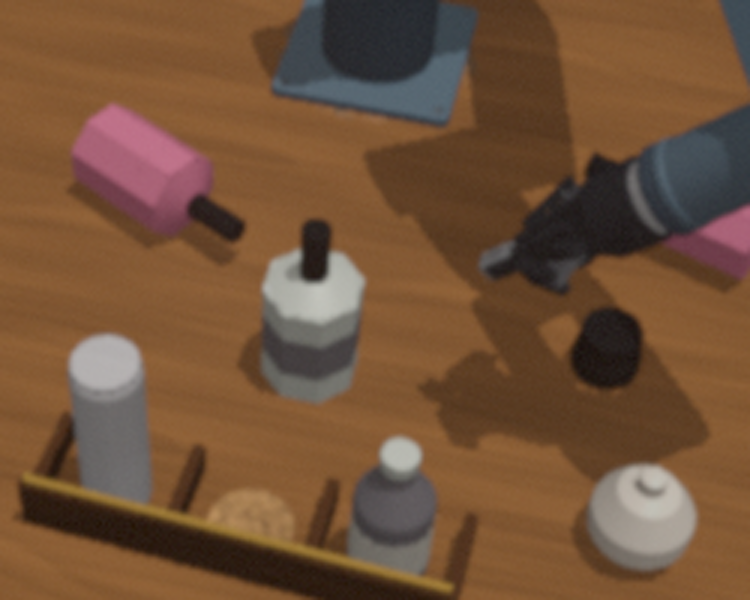

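```bash
cat >> h.py <<'E'
def RX(deg):
    a=np.radians(deg);s,c=np.sin(a),np.cos(a);return np.array([[0,c,s],[1,0,0],[0,s,-c]])
E
python3 - <<'E'
from h import *
cs=lambda x,y:((x+.5)/3-.5+190,(y+.5)/3-.5+100)
ct=lambda x,y:((x+.5)/3-.5+130,(y+.5)/3-.5+110)
print(tri(cs(317,230),ct(382,285)))
print(rel([.40,.17,.26],RT(0)));print(rel([.36,.06,.26],RT(0)))
E
```

```text
(array([0.47535803, 0.03510489, 0.19159594]), array([0.00177695]))
(array([-3.000e-03,  1.002e+00,  1.000e-03]), array([-0.0886, -0.0977, -0.054 ]))
(array([-3.000e-03,  1.002e+00,  1.000e-03]), array([-0.192 , -0.1509,  0.0499]))
```

Call:
arm_command:
  targets: "0 0.3 0 -0.0886 -0.0977 -0.054 -1;0 0.6 0 -0.0886 -0.0977 -0.054 -1;0 0.996 0 -0.0886 -0.0977 -0.054 -1;0 0.996 0 -0.0886 -0.0977 -0.054 -1;0 0.996 0 -0.0886 -0.0977 -0.054 -1;0 0.996 0 -0.192 -0.1509 0.0499 -1;0 0.996 0 -0.192 -0.1509 0.0499 -1;0 0.996 0 -0.192 -0.1509 0.0499 -1;0 0.996 0 -0.192 -0.1509 0.0499 -1;0 0.996 0 -0.192 -0.1509 0.0499 -1;0 0.996 0 -0.192 -0.1509 0.0499 -1"

```text
time_s: 18.75
position: [0.3596, 0.0599, 0.259]
tcp_rot: [[0.003, 1.0, -0.005], [1.0, -0.003, -0.004], [-0.004, -0.005, -1.0]]
force: [-0.1, 0.7, -0.2]
width: -0.0002
```

Run:
```python
from h import *
print(arm.observe()["qpos"])
print(rel([.36,.036,.16],RX(40)));print(rel([.385,.036,.038],RX(40)))
```

```text
[ -7.99162209  -6.17460321 107.10188666  -0.25016959  79.32278091
  -7.76208873]
(array([-0.895,  0.006, -0.002]), array([-0.0313,  0.0013,  0.1321]))
(array([-0.895,  0.006, -0.002]), array([-0.0306,  0.0355,  0.2946]))
```

Call:
arm_command:
  targets: "-0.3 0 0 -0.0313 0.0013 0.06 -1;-0.6 0 0 -0.0313 0.0013 0.1 -1;-0.895 0.006 0 -0.0313 0.0013 0.1321 -1;-0.895 0.006 0 -0.0313 0.0013 0.1321 -1;-0.895 0.006 0 -0.0313 0.0013 0.1321 -1;-0.895 0.006 0 -0.0313 0.0013 0.1321 -1;-0.895 0.006 0 -0.0313 0.0013 0.1321 -1;-0.895 0.006 0 -0.0313 0.0013 0.1321 -1"

```text
time_s: 19.42
position: [0.3607, 0.0377, 0.1611]
tcp_rot: [[-0.003, 0.764, 0.645], [1.0, 0.002, 0.002], [0.0, 0.645, -0.764]]
force: [5.5, -7.6, 6.2]
width: 0.0
```

Run:
```python
from h import *
f=grab("scene","s12.png");cv2.imwrite("pics/r12_s.png",cv2.resize(f[60:300,180:430,::-1],None,fx=2.5,fy=2.5,interpolation=cv2.INTER_CUBIC))
print(arm.observe()["qpos"])
print(rel([.385,.036,.038],RX(40)))
```

```text
[-38.35371964 -30.01767636 147.82414264  42.62971532  36.34300375
 -67.73094879]
(array([0.009, 0.001, 0.003]), array([ 0.0003, -0.0846,  0.1465]))
```

View pics/r12_s.png

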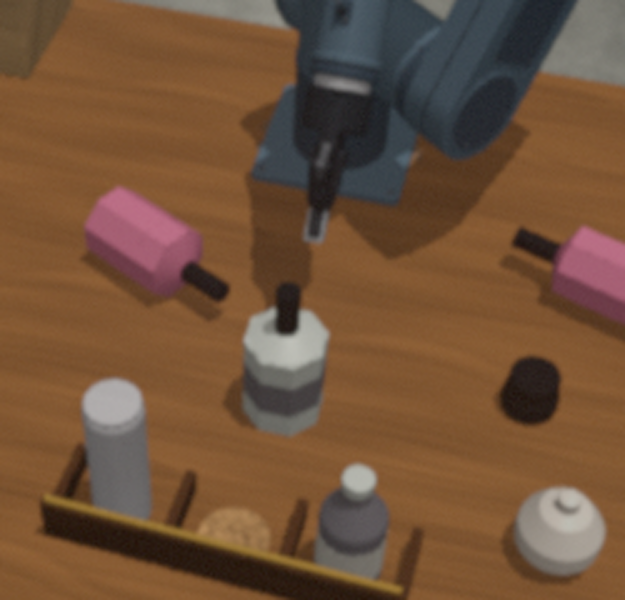

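The tilted approach brought joint 3 to 147.8°, right at its limit. I'll fit the wrist geometry from the logged poses before going lower.

```bash
cat > fk.py <<'E'
import numpy as np
from scipy.optimize import least_squares
o=np.sqrt(.5)
D=[([.24,-.495,.231],[0,0,-1],-75.791,14.817,87.949),
([.4593,-.2709,.2497],[.113,.382,-.917],-55.023,18.681,84.145),
([.4677,-.1673,.1163],[0,.707,-.707],-51.971,34.593,90.422),
([.4694,-.0842,.0322],[.005,.704,-.71],-46.61,37.862,100.873),
([.4712,-.02,.1318],[-.015,.04,-.999],-17.583,12.956,105.698),
([.4745,.0928,.1613],[-.037,-.645,-.764],22.397,26.349,94.243),
([.4784,.1731,.2395],[-.035,-.7,-.713],30.742,28.785,80.679),
([.4756,.196,.0452],[.002,-.707,-.708],33.438,42.003,88.587),
([.4734,.1187,.0418],[-.002,-.708,-.706],27.309,38.844,96.658),
([.3596,.0599,.259],[-.005,-.004,-1],-7.99,-6.175,107.10),
([.3607,.0377,.1611],[.645,.002,-.764],-38.35,-30.018,147.824)]
def wr(p,d,L,lat):
    W=np.array(p)-L*np.array(d);return np.sqrt(max(W[0]**2+W[1]**2-lat**2,1e-9)),W[2]
def f(x):
    L,lat,a,h,l1,l2,c=x;R=[]
    for p,d,j1,j2,j3 in D:
        r,z=wr(p,d,L,lat);A,B=np.radians(j2),np.radians(j2+j3)+c
        R+=[a+l1*np.sin(A)+l2*np.sin(B)-r,h+l1*np.cos(A)+l2*np.cos(B)-z]
        W=np.array(p)-L*np.array(d);R.append(np.hypot(W[0],W[1])*np.sin(np.arctan2(W[1],W[0])-np.radians(j1))-lat)
    return R
s=least_squares(f,[.2,.11,0,.3,.4,.4,0]);X=s.x
def j23(p,d):
    L,lat,a,h,l1,l2,c=X;r,z=wr(p,d,L,lat);q=np.hypot(r-a,z-h)
    C=(q*q-l1*l1-l2*l2)/(2*l1*l2);B=np.degrees(np.arccos(C)-c)
    th=np.arctan2(r-a,z-h);A=th-np.arctan2(l2*np.sin(np.arccos(C)),l1+l2*C);return np.degrees(A),B
E
python3 - <<'E'
from fk import *
print(np.round(X,4),np.abs(s.fun).max())
for b in(20,25,30,35,40):
  d=[np.sin(np.radians(b)),0,-np.cos(np.radians(b))]
  for P in([.36,.036,.16],[.36,.036,.26],[.40,.036,.12],[.40,.036,.04],[.42,.036,.05],[.42,.036,.09]):print(b,P,np.round(j23(P,d),1))
E
```

```text
[ 3.542e-01  1.110e-01 -4.000e-04  2.211e-01  5.343e-01  4.300e-01
  1.391e-01] 0.0014940733859571953
20 [0.36, 0.036, 0.16] [-15.1 131.7]
20 [0.36, 0.036, 0.26] [-21.6 120.5]
20 [0.4, 0.036, 0.12] [ -5.3 131.6]
20 [0.4, 0.036, 0.04] [  6.1 137.9]
20 [0.42, 0.036, 0.05] [  6.4 134.8]
20 [0.42, 0.036, 0.09] [  0.8 131.9]
25 [0.36, 0.036, 0.16] [-18.5 135.6]
25 [0.36, 0.036, 0.26] [-25.4 124. ]
25 [0.4, 0.036, 0.12] [ -7.6 135.7]
25 [0.4, 0.036, 0.04] [  5.5 142.3]
25 [0.42, 0.036, 0.05] [  5.6 139.1]
25 [0.42, 0.036, 0.09] [ -0.9 136.1]
30 [0.36, 0.036, 0.16] [-22.  139.5]
30 [0.36, 0.036, 0.26] [-29.5 127.6]
30 [0.4, 0.036, 0.12] [ -9.6 139.9]
30 [0.4, 0.036, 0.04] [  5.9 146.8]
30 [0.42, 0.036, 0.05] [  5.6 143.5]
30 [0.42, 0.036, 0.09] [ -2.  140.4]
35 [0.36, 0.036, 0.16] [-25.6 143.6]
35 [0.36, 0.036, 0.26] [-33.8 131.3]
35 [0.4, 0.036, 0.12] [-11.  144.3]
35 [0.4, 0.036, 0.04] [  8.  151.6]
35 [0.42, 0.036, 0.05] [  7.  148.1]
35 [0.42, 0.036, 0.09] [ -2.2 144.9]
40 [0.36, 0.036, 0.16] [-30. 148.]
40 [0.36, 0.036, 0.26] [-39.  135.2]
40 [0.4, 0.036, 0.12] [-11.7 148.9]
40 [0.4, 0.036, 0.04] [ 13.3 156.8]
40 [0.42, 0.036, 0.05] [ 10.5 152.9]
40 [0.42, 0.036, 0.09] [ -1.2 149.6]
```

The fit matches all the poses within 1.5 mm. A 28° tilt is reachable from in front of the bottle (J3 about 144°), so I'll back off to that.

Run:
```python
from h import *
from fk import j23
d=RX(28)[:,2]
for P in([.36,.036,.20],[.395,.036,.11],[.405,.036,.052]):print(rel(P,RX(28)),j23(P,d))
```

```text
(array([0.276, 0.002, 0.003]), array([-0.0002,  0.03  , -0.0396])) (np.float64(-24.30411138212243), np.float64(133.3476555368246))
(array([0.276, 0.002, 0.003]), array([ 0.0001, -0.0123,  0.082 ])) (np.float64(-8.099240320579101), np.float64(139.69857232327632))
(array([0.276, 0.002, 0.003]), array([ 0.0002, -0.0522,  0.1496])) (np.float64(3.527849469548312), np.float64(143.47335964821582))
```

Call:
arm_command:
  targets: "0.1 0 0 0 0.015 -0.02 -1;0.276 0 0 0 0.03 -0.0396 -1;0.276 0 0 0 0.03 -0.0396 -1;0.276 0 0 0 0.03 -0.0396 -1;0.276 0 0 0 0.03 -0.0396 -1;0.276 0.002 0.003 0 0.015 0 -1;0.276 0.002 0.003 0 0 0.04 -1;0.276 0.002 0.003 0.0001 -0.0123 0.082 -1;0.276 0.002 0.003 0.0001 -0.0123 0.082 -1;0.276 0.002 0.003 0.0001 -0.0123 0.082 -1;0.276 0.002 0.003 0.0001 -0.0123 0.082 -1"

```text
time_s: 20.38
position: [0.3942, 0.037, 0.1102]
tcp_rot: [[-0.001, 0.884, 0.468], [1.0, 0.001, 0.002], [0.001, 0.468, -0.884]]
force: [0.2, 0.2, 0.3]
width: 0.0003
```

Run:
```python
from h import *
print(arm.observe()["qpos"],arm.observe()["force"])
print(rel([.405,.0365,.052],RX(28)))
print(rel([.425,.0360,.052],RX(28)))
```

```text
[-19.60849825  -8.1642449  139.71048793  23.28224367  23.70543502
 -39.01457578] [0.23871588 0.22117565 0.31932749]
(array([-0.002, -0.002,  0.001]), array([-0.0007, -0.0235,  0.0753]))
(array([-0.002, -0.002,  0.001]), array([-0.0014,  0.    ,  0.0878]))
```

Run:
```python
from h import *
from fk import *
b=18
def j5(P,R):
    j2,j3=j23(P,R[:,2]);L,lat=X[:2];W=np.array(P)-L*R[:,2];j1=np.arctan2(W[1],W[0])-np.arcsin(lat/np.hypot(W[0],W[1]))
    a=np.radians(j2+j3);F=np.array([np.sin(a)*np.cos(j1),np.sin(a)*np.sin(j1),np.cos(a)]);return j2,j3,np.degrees(np.arccos(F@R[:,2]))
print(j5([.3942,.037,.1102],RX(28)))
for P in([.395,.036,.11],[.40,.036,.057],[.42,.036,.057],[.5,.036,.057],[.617,.03,.057]):print(rel(P,RX(b)),j5(P,RX(b)))
```

```text
(np.float64(-8.223600844190237), np.float64(139.74808406411762), np.float64(23.557089698532295))
(array([ 0.22 , -0.002,  0.001]), array([-0.0013,  0.0009,  0.0007])) (np.float64(-3.7290915625839576), np.float64(131.39086488756652), np.float64(35.23072931036207))
(array([ 0.22 , -0.002,  0.001]), array([-0.0014, -0.0263,  0.0663])) (np.float64(3.923316546216959), np.float64(135.01735279409436), np.float64(24.077923830423696))
(array([ 0.22 , -0.002,  0.001]), array([-0.0014, -0.0028,  0.0788])) (np.float64(5.953882486626748), np.float64(132.59111966517005), np.float64(24.336200098155825))
(array([ 0.22 , -0.002,  0.001]), array([-0.0016,  0.0915,  0.1287])) (np.float64(13.296605313182264), np.float64(122.57881027450438), np.float64(26.649750113585256))
(array([ 0.22 , -0.002,  0.001]), array([-0.0098,  0.2294,  0.2017])) (np.float64(22.96178470254859), np.float64(106.99562328128154), np.float64(32.37176304507061))
```

Call:
arm_command:
  targets: "0.1 0 0 -0.0013 0.0009 0.0007 -1;0.22 -0.002 0.001 -0.0013 0.0009 0.0007 -1;0.22 -0.002 0.001 -0.0013 0.0009 0.0007 -1;0.22 -0.002 0.001 -0.0014 -0.009 0.022 -1;0.22 -0.002 0.001 -0.0014 -0.018 0.044 -1;0.22 -0.002 0.001 -0.0014 -0.0263 0.0663 -1;0.22 -0.002 0.001 -0.0014 -0.0263 0.0663 -1;0.22 -0.002 0.001 -0.0014 -0.0263 0.0663 -1"

```text
time_s: 21.05
position: [0.3995, 0.0361, 0.0581]
tcp_rot: [[-0.0, 0.95, 0.311], [1.0, -0.0, 0.0], [0.0, 0.311, -0.95]]
force: [-0.1, 0.3, -0.5]
width: -0.0
```

Run:
```python
from h import *
f=grab("scene","s13.png");cv2.imwrite("pics/r13_s.png",cv2.resize(f[100:300,190:380,::-1],None,fx=3,fy=3,interpolation=cv2.INTER_CUBIC))
o=arm.observe();print(o["qpos"],o["force"],o["position"])
for P in([.42,.0363,.057],[.46,.035,.057],[.52,.0328,.057]):print(rel(P,RX(18)))
```

```text
[-15.24163864   3.68817708 135.07193996  11.58932129  24.07649672
 -25.12145778] [ 0.85225757 -1.04781315  0.2432471 ] [0.4001187  0.03590452 0.05856596]
(array([0.004, 0.   , 0.   ]), array([0.0005, 0.0245, 0.0103]))
(array([0.004, 0.   , 0.   ]), array([-0.0012,  0.0752,  0.0269]))
(array([0.004, 0.   , 0.   ]), array([-0.0041,  0.1512,  0.0519]))
```

View pics/r13_s.png

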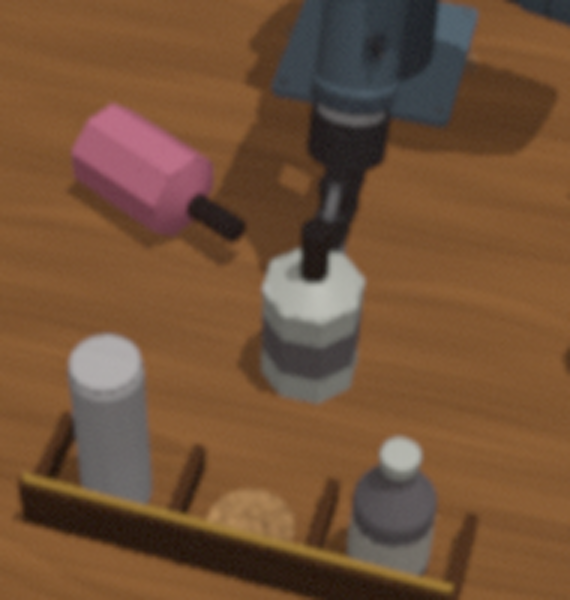

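The bottle is still upright with the fingers just behind it at crop (340,230). I'll push 100 mm toward the bay.

Call:
arm_command:
  targets: "0 0 0 0 0.008 0.004 -1;0 0 0 0 0.016 0.007 -1;0 0 0 0 0.0245 0.0103 -1;0 0 0 0 0.032 0.0128 -1;0 0 0 0 0.039 0.015 -1;0 0 0 -0.0005 0.046 0.0174 -1;0 0 0 -0.0005 0.053 0.0197 -1;0 0 0 -0.001 0.060 0.022 -1;0 0 0 -0.001 0.067 0.0243 -1;0 0 0 -0.0012 0.075 0.0269 -1;0 0 0 -0.0015 0.083 0.0295 -1;0 0 0 -0.0018 0.091 0.0321 -1;0 0 0 -0.0021 0.099 0.0348 -1;0 0 0 -0.0024 0.107 0.0374 -1;0 0 0 -0.0027 0.115 0.04 -1;0 0 0 -0.003 0.123 0.0426 -1;0 0 0 -0.0033 0.131 0.0453 -1;0 0 0 -0.0036 0.139 0.0479 -1;0 0 0 -0.004 0.1512 0.0519 -1;0 0 0 -0.004 0.1512 0.0519 -1"

```text
time_s: 22.77
position: [0.5219, 0.0326, 0.0571]
tcp_rot: [[-0.0, 0.95, 0.314], [1.0, 0.0, -0.0], [-0.0, 0.314, -0.95]]
force: [1.1, -0.0, -0.0]
width: -0.0002
```

Run:
```python
from h import *
f=grab("scene","s14.png");cv2.imwrite("pics/r14_s.png",cv2.resize(f[100:300,190:380,::-1],None,fx=3,fy=3,interpolation=cv2.INTER_CUBIC))
f=grab("top","t14.png");cv2.imwrite("pics/r14_t.png",cv2.resize(f[110:270,180:340,::-1],None,fx=3.7,fy=3.7,interpolation=cv2.INTER_CUBIC))
o=arm.observe();print(o["qpos"],o["force"],o["position"])
```

```text
[-11.03466499  15.02791225 120.19284154   7.51845917  27.14362672
 -17.21369938] [-0.72661113 -0.51895064 -0.89937032] [0.52005647 0.03301395 0.05653003]
```

View pics/r14_s.png

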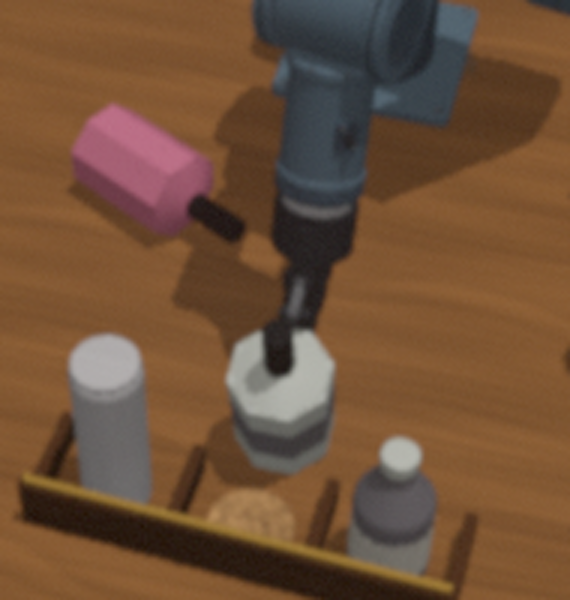

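View pics/r14_t.png

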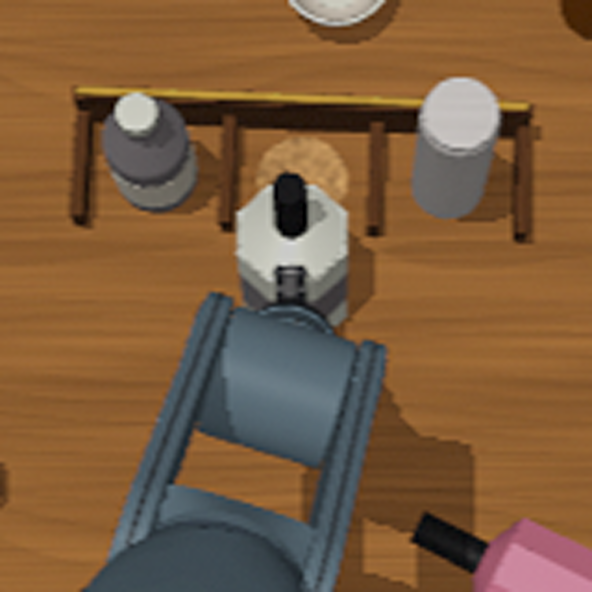

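Run:
```python
from h import *
cs=lambda x,y:((x+.5)/3-.5+190,(y+.5)/3-.5+100)
ct=lambda x,y:((x+.5)/3.7-.5+180,(y+.5)/3.7-.5+110)
print("tip",tri(cs(279,330),ct(290,182)));print("stem base",tri(cs(279,370),ct(291,228)))
```

```text
tip (array([0.60566846, 0.0332172 , 0.20131207]), array([0.00201833]))
stem base (array([0.59042615, 0.03261149, 0.12861675]), array([0.00060422]))
```

Triangulating the nozzle end gives (0.606, 0.033, 0.201) and the stem base (0.590, 0.033, 0.129). So the bottle leans about 13° forward over its front foot edge, and the push was too high. I'll back off slowly so it settles, then push lower with more tilt, since there is room now.

Call:
arm_command:
  targets: "0 0 0 0 -0.004 -0.0013 -1;0 0 0 0 -0.008 -0.0026 -1;0 0 0 0 -0.012 -0.004 -1;0 0 0 0 -0.016 -0.0053 -1;0 0 0 0 -0.020 -0.0066 -1;0 0 0 0 -0.024 -0.008 -1;0 0 0 0 -0.028 -0.0093 -1;0 0 0 0 -0.033 -0.011 -1;0 0 0 0 -0.038 -0.0126 -1;0 0 0 0 -0.045 -0.015 -1;0 0 0 0 -0.055 -0.018 -1;0 0 0 0 -0.065 -0.022 -1;0 0 0 0 -0.065 -0.022 -1"

```text
time_s: 23.95
position: [0.4661, 0.0334, 0.0565]
tcp_rot: [[-0.001, 0.951, 0.309], [1.0, 0.0, 0.001], [0.001, 0.309, -0.951]]
force: [0.6, -0.4, 0.2]
width: -0.0
```

Run:
```python
from h import *
f=grab("scene","s15.png");cv2.imwrite("pics/r15_s.png",cv2.resize(f[100:300,190:380,::-1],None,fx=3,fy=3,interpolation=cv2.INTER_CUBIC))
f=grab("top","t15.png");cv2.imwrite("pics/r15_t.png",cv2.resize(f[110:270,180:340,::-1],None,fx=3.7,fy=3.7,interpolation=cv2.INTER_CUBIC))
o=arm.observe();print(o["qpos"],o["force"],o["position"])
from fk import *
def j5(P,R):
    j2,j3=j23(P,R[:,2]);L,lat=X[:2];W=np.array(P)-L*R[:,2];j1=np.arctan2(W[1],W[0])-np.arcsin(lat/np.hypot(W[0],W[1]))
    a=np.radians(j2+j3);F=np.array([np.sin(a)*np.cos(j1),np.sin(a)*np.sin(j1),np.cos(a)]);return np.round([j2,j3,np.degrees(np.arccos(F@R[:,2]))],1)
for b in(25,30,35,40,45):
  for P in([.47,.034,.057],[.47,.034,.03],[.5,.034,.03],[.61,.03,.03]):print(b,P,j5(P,RX(b)))
```

```text
[-12.69425336  10.44055497 126.79058045   9.2135596   25.30119901
 -20.42731005] [-0.25513855 -0.36895562  0.24262953] [0.46829033 0.03293673 0.05718064]
25 [0.47, 0.034, 0.057] [  9.1 132.4  15.3]
25 [0.47, 0.034, 0.03] [ 13.2 134.   10.3]
25 [0.5, 0.034, 0.03] [ 15.5 130.1  11.3]
25 [0.61, 0.03, 0.03] [ 23.5 115.4  17. ]
30 [0.47, 0.034, 0.057] [  8.9 136.8   9.3]
30 [0.47, 0.034, 0.03] [ 13.6 138.3   7.7]
30 [0.5, 0.034, 0.03] [ 15.7 134.3   7. ]
30 [0.61, 0.03, 0.03] [ 23.2 119.7   9.3]
35 [0.47, 0.034, 0.057] [  9.6 141.1  10.7]
35 [0.47, 0.034, 0.03] [ 15.1 142.6  15. ]
35 [0.5, 0.034, 0.03] [ 16.9 138.6  12.9]
35 [0.61, 0.03, 0.03] [ 23.5 123.8   6.8]
40 [0.47, 0.034, 0.057] [ 11.8 145.5  19.7]
40 [0.47, 0.034, 0.03] [ 18.3 147.   26.4]
40 [0.5, 0.034, 0.03] [ 19.4 142.7  23.4]
40 [0.61, 0.03, 0.03] [ 24.7 127.7  14.2]
45 [0.47, 0.034, 0.057] [ 15.9 149.9  32.1]
45 [0.47, 0.034, 0.03] [ 23.8 151.3  40.4]
45 [0.5, 0.034, 0.03] [ 23.7 146.8  36.1]
45 [0.61, 0.03, 0.03] [ 26.8 131.4  24.2]
```

View pics/r15_s.png

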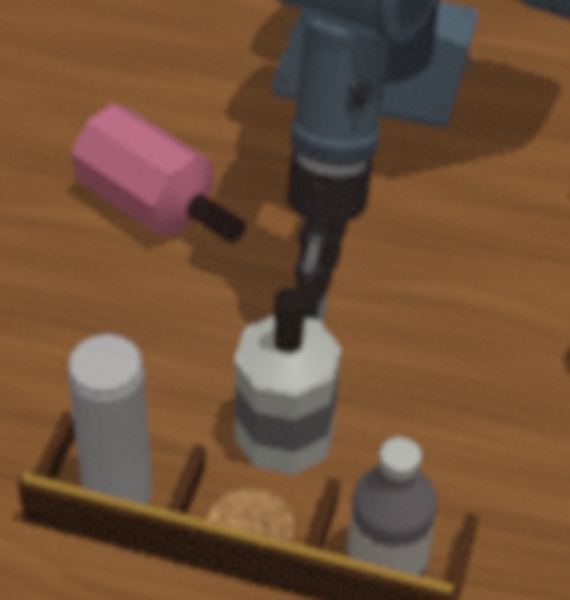

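View pics/r15_t.png

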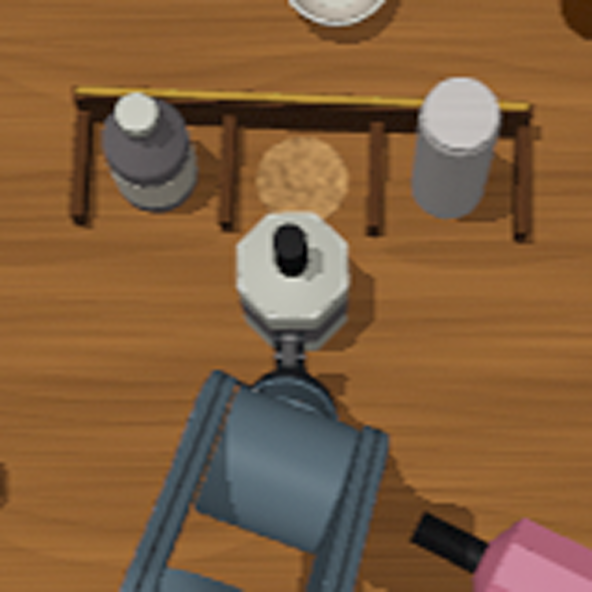

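The bottle is upright and settled again, with its nozzle at top crop (290,234). In the top view the linkage bulge likely touched the shoulder. I'll open the jaws so the front finger leads and touches low, well ahead of the linkage.

Run:
```python
from h import *
cs=lambda x,y:((x+.5)/3-.5+190,(y+.5)/3-.5+100)
ct=lambda x,y:((x+.5)/3.7-.5+180,(y+.5)/3.7-.5+110)
print("tip",tri(cs(289,301),ct(290,234)))
for P in([.43,.035,.05],[.43,.035,.022]):print(rel(P,RX(15)))
```

```text
tip (array([0.56648573, 0.03260703, 0.1948218 ]), array([0.00132465]))
(array([0.07, 0.  , 0.  ]), array([ 0.0028, -0.0515, -0.0068]))
(array([0.07, 0.  , 0.  ]), array([ 0.0028, -0.0631,  0.0286]))
```

Call:
arm_command:
  targets: "0.07 0 0 0.0028 -0.03 -0.0068 -1;0.07 0 0 0.0028 -0.0515 -0.0068 -1;0.07 0 0 0.0028 -0.0515 -0.0068 0.2;0.07 0 0 0.0028 -0.0515 -0.0068 0.65;0.07 0 0 0.0028 -0.0515 -0.0068 0.65;0.07 0 0 0.0028 -0.0515 -0.0068 0.65;0.07 0 0 0.0028 -0.0515 -0.0068 0.65;0.07 0 0 0.0028 -0.057 0.01 0.65;0.07 0 0 0.0028 -0.0631 0.0286 0.65;0.07 0 0 0.0028 -0.0631 0.0286 0.65;0.07 0 0 0.0028 -0.0631 0.0286 0.65"

```text
time_s: 24.97
position: [0.4297, 0.0351, 0.0216]
tcp_rot: [[0.0, 0.966, 0.257], [1.0, -0.0, 0.0], [0.0, 0.257, -0.966]]
force: [0.6, -0.4, 1.1]
width: 0.0701
```

Run:
```python
from h import *
f=grab("scene","s16.png");cv2.imwrite("pics/r16_s.png",cv2.resize(f[100:300,190:380,::-1],None,fx=3,fy=3,interpolation=cv2.INTER_CUBIC))
o=arm.observe();print(o["qpos"],o["force"],o["position"],o["width"])
for P in([.47,.0345,.022],[.49,.0338,.022],[.53,.0324,.022],[.58,.0306,.022]):print(rel(P,RX(15)))
```

```text
[-13.09595164  12.74107908 130.90150995   9.01156249  21.98974008
 -21.02554611] [-1.1986281  -0.33844587  0.38482293] [0.43019254 0.0350103  0.02211014] 0.07073396537868007
(array([-0., -0., -0.]), array([-0.0007,  0.0512,  0.0139]))
(array([-0., -0., -0.]), array([-0.0016,  0.077 ,  0.0208]))
(array([-0., -0., -0.]), array([-0.0035,  0.1285,  0.0346]))
(array([-0., -0., -0.]), array([-0.0059,  0.1929,  0.0518]))
```

View pics/r16_s.png

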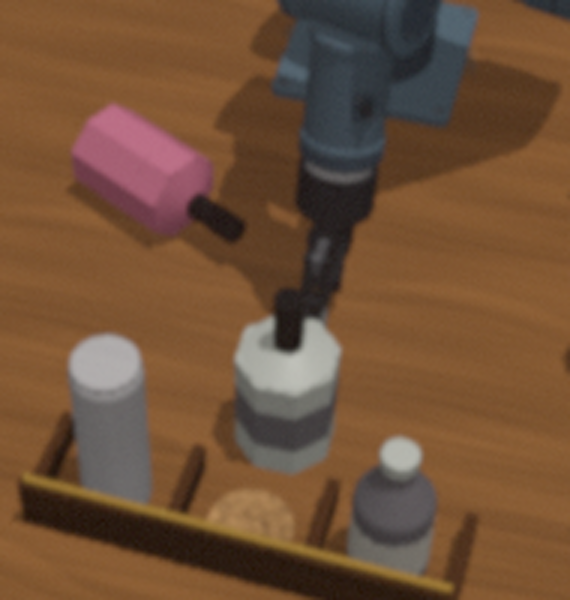

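Call:
arm_command:
  targets: "0 0 0 0 0.01 0.0027 0.65;0 0 0 0 0.02 0.0054 0.65;0 0 0 -0.0003 0.03 0.0081 0.65;0 0 0 -0.0005 0.038 0.0103 0.65;0 0 0 -0.0006 0.045 0.0122 0.65;0 0 0 -0.0007 0.0512 0.0139 0.65;0 0 0 -0.001 0.057 0.0154 0.65;0 0 0 -0.0012 0.063 0.017 0.65;0 0 0 -0.0014 0.07 0.0189 0.65;0 0 0 -0.0016 0.077 0.0208 0.65;0 0 0 -0.0019 0.084 0.0227 0.65;0 0 0 -0.0022 0.091 0.0245 0.65;0 0 0 -0.0024 0.098 0.0264 0.65;0 0 0 -0.0027 0.105 0.0283 0.65;0 0 0 -0.003 0.112 0.0302 0.65;0 0 0 -0.0032 0.12 0.0323 0.65;0 0 0 -0.0035 0.1285 0.0346 0.65;0 0 0 -0.0035 0.1285 0.0346 0.65"

```text
time_s: 26.52
position: [0.5322, 0.032, 0.0224]
tcp_rot: [[0.0, 0.965, 0.261], [1.0, -0.0, -0.0], [-0.0, 0.261, -0.965]]
force: [-1.8, -1.5, -0.2]
width: 0.0704
```

Run:
```python
from h import *
f=grab("scene","s17.png");cv2.imwrite("pics/r17_s.png",cv2.resize(f[100:300,190:380,::-1],None,fx=3,fy=3,interpolation=cv2.INTER_CUBIC))
f=grab("top","t17.png");cv2.imwrite("pics/r17_t.png",cv2.resize(f[110:270,180:340,::-1],None,fx=3.7,fy=3.7,interpolation=cv2.INTER_CUBIC))
o=arm.observe();print(o["qpos"],o["force"],o["position"],o["width"])
```

```text
[-10.37317679  20.53076011 117.77164727   5.88803923  27.03214642
 -15.27466581] [-1.89040454 -0.54006078  0.64580638] [0.53057607 0.03230738 0.02201155] 0.07072684767147666
```

View pics/r17_s.png

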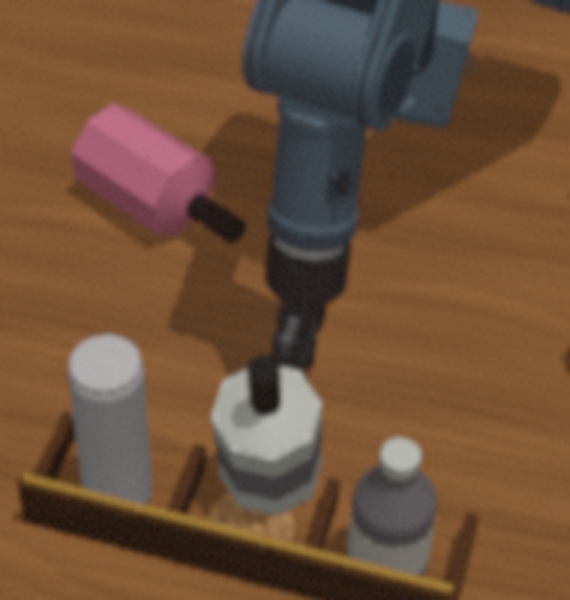

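View pics/r17_t.png

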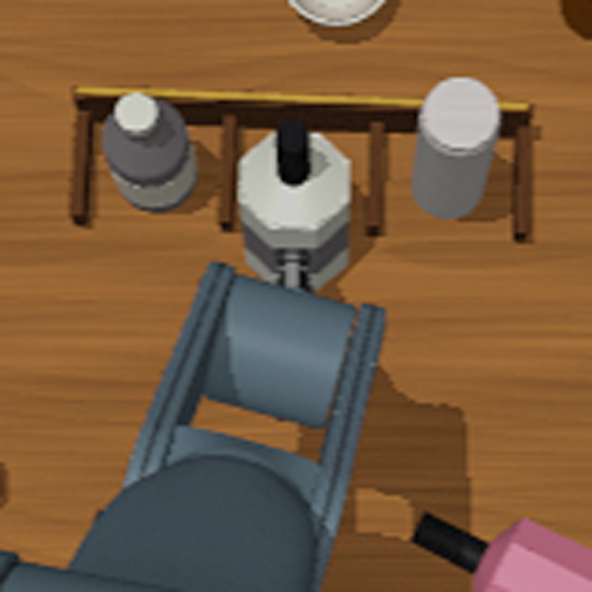

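Run:
```python
from h import *
cs=lambda x,y:((x+.5)/3-.5+190,(y+.5)/3-.5+100)
ct=lambda x,y:((x+.5)/3.7-.5+180,(y+.5)/3.7-.5+110)
print("tip",tri(cs(264,367),ct(292,128)));print("base",tri(cs(265,408),ct(292,177)))
f=cv2.imread("pics/s17.png");cv2.imwrite("pics/s17c.png",cv2.resize(f[190:280,250:310],None,fx=6.6,fy=6.6,interpolation=cv2.INTER_CUBIC))
f=cv2.imread("pics/t17.png");cv2.imwrite("pics/t17c.png",cv2.resize(f[135:200,230:290],None,fx=9,fy=9,interpolation=cv2.INTER_CUBIC))
```

```text
tip (array([0.64848174, 0.0317442 , 0.20257124]), array([0.00165807]))
base (array([0.63347395, 0.03172553, 0.12764512]), array([0.00125948]))
```

View pics/s17c.png

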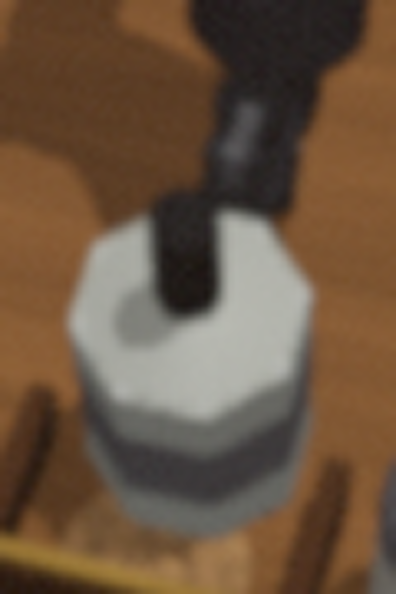

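View pics/t17c.png

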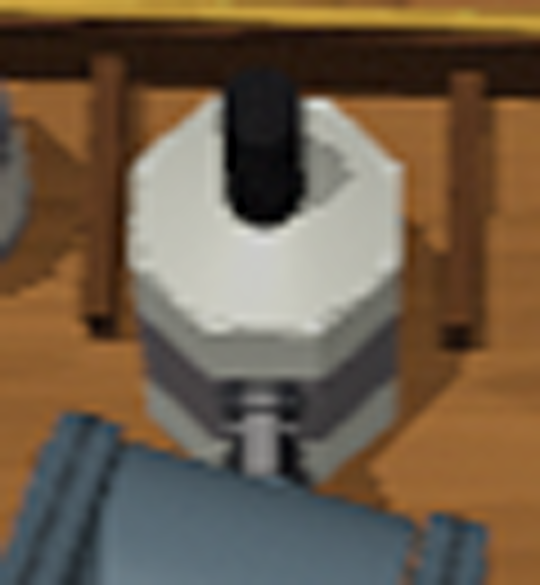

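The bottle leans about 11° again (tip (0.648, 0.032), stem base (0.633, 0.032)), so the linkage touches high when the jaws lie in the pushing plane. I'll back off, roll the tool 90° so the knuckles are sideways, and push low with shut fingers.

Call:
arm_command:
  targets: "0 0 0 0 -0.004 -0.001 0.65;0 0 0 0 -0.008 -0.002 0.65;0 0 0 0 -0.012 -0.003 0.65;0 0 0 0 -0.016 -0.004 0.65;0 0 0 0 -0.020 -0.005 0.65;0 0 0 0 -0.024 -0.0064 0.65;0 0 0 0 -0.028 -0.0075 0.65;0 0 0 0 -0.034 -0.009 0.65;0 0 0 0 -0.04 -0.011 0.65;0 0 0 0 -0.05 -0.014 0.65;0 0 0 0 -0.07 -0.02 0.65;0 0 0 0 -0.09 -0.06 0.5;0 0 0 0 -0.09 -0.12 0;0 0 0 0 -0.09 -0.18 -1;0 0 0 0 -0.09 -0.21 -1;0 0 0 0 -0.09 -0.21 -1"

```text
time_s: 27.95
position: [0.4264, 0.0319, 0.1625]
tcp_rot: [[-0.0, 0.963, 0.269], [1.0, 0.001, -0.002], [-0.003, 0.269, -0.963]]
force: [1.2, -0.3, 1.4]
width: 0.0159
```

```bash
cat >> h.py <<'E'
def RY(deg): # tool y=+y world, tool z=(s,0,-c)
    a=np.radians(deg);s,c=np.sin(a),np.cos(a);return np.array([[-c,0,s],[0,1,0],[-s,0,-c]])
E
python3 - <<'E'
from h import *
f=grab("scene","s18.png");cv2.imwrite("pics/r18_s.png",cv2.resize(f[100:300,190:380,::-1],None,fx=3,fy=3,interpolation=cv2.INTER_CUBIC))
f=grab("top","t18.png");cv2.imwrite("pics/r18_t.png",cv2.resize(f[110:270,180:340,::-1],None,fx=3.7,fy=3.7,interpolation=cv2.INTER_CUBIC))
o=arm.observe();print(o["qpos"],o["force"],o["position"],o["width"])
print(rel(o["position"],RY(23)))
E
```

```text
[-13.81718429  -3.40465483 121.7911001    4.86145084  46.88848043
 -16.69077459] [-0.46420046  0.20632444 -0.37738912] [0.42478796 0.0321951  0.15796695] 0.0010937148175995946
(array([-0.136, -0.135, -1.996]), array([0., 0., 0.]))
```

View pics/r18_s.png

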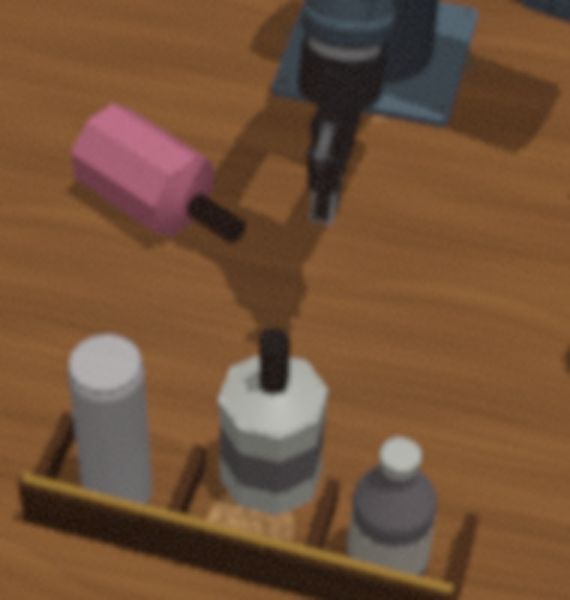

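View pics/r18_t.png

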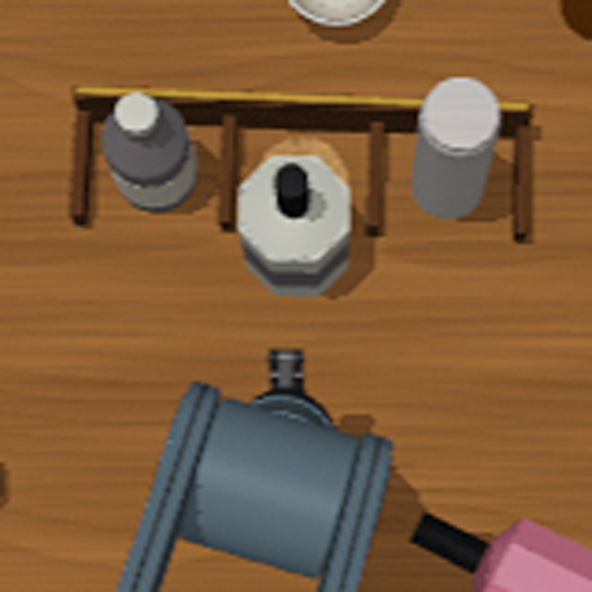

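The bottle is upright in the mouth of the bay, with its nozzle at top (292,174) and scene (274,341). Now I'll roll the tool.

Call:
arm_command:
  targets: "0 0 -0.15 0 0 0 -1;0 0 -0.3 0 0 0 -1;0 0 -0.45 0 0 0 -1;0 0 -0.6 0 0 0 -1;0 0 -0.75 0 0 0 -1;0 0 -0.9 0 0 0 -1;0 0 -1 0 0 0 -1;0 0 -1 0 0 0 -1"

```text
time_s: 28.72
position: [0.4235, 0.0325, 0.1559]
tcp_rot: [[-0.685, 0.681, 0.259], [0.705, 0.709, 0.0], [-0.184, 0.183, -0.966]]
force: [0.0, -0.3, 0.2]
width: 0.0003
```

Run:
```python
from h import *
cs=lambda x,y:((x+.5)/3-.5+190,(y+.5)/3-.5+100)
ct=lambda x,y:((x+.5)/3.7-.5+180,(y+.5)/3.7-.5+110)
print("tip",tri(cs(274,341),ct(292,174)),ray("top",*ct(292,174),.195))
for P in([.48,.033,.14],):print(rel(P,RY(23)))
```

```text
tip (array([0.61388373, 0.03151804, 0.19578142]), array([0.00145103])) [0.61434321 0.03053736 0.195     ]
(array([-0.069, -0.168, -0.995]), array([-0.0472,  0.0479,  0.04  ]))
```

Call:
arm_command:
  targets: "0 0 -0.15 -0.01 0.01 0.01 -1;-0.01 -0.03 -0.3 -0.02 0.02 0.02 -1;-0.02 -0.06 -0.45 -0.03 0.03 0.025 -1;-0.03 -0.1 -0.6 -0.04 0.04 0.03 -1;-0.05 -0.13 -0.75 -0.0472 0.0479 0.04 -1;-0.06 -0.16 -0.9 -0.0472 0.0479 0.04 -1;-0.069 -0.168 -0.995 -0.0472 0.0479 0.04 -1;-0.069 -0.168 -0.995 -0.0472 0.0479 0.04 -1;-0.069 -0.168 -0.995 -0.0472 0.0479 0.04 -1"

```text
time_s: 29.47
position: [0.4793, 0.033, 0.1388]
tcp_rot: [[-0.922, 0.005, 0.388], [0.005, 1.0, -0.0], [-0.388, 0.002, -0.922]]
force: [0.3, -0.6, -0.3]
width: -0.0003
```

Run:
```python
from h import *
o=arm.observe();print(o["qpos"],o["force"],o["position"],o["width"])
from fk import *
def j5(P,R):
    j2,j3=j23(P,R[:,2]);L,lat=X[:2];W=np.array(P)-L*R[:,2];j1=np.arctan2(W[1],W[0])-np.arcsin(lat/np.hypot(W[0],W[1]))
    a=np.radians(j2+j3);F=np.array([np.sin(a)*np.cos(j1),np.sin(a)*np.sin(j1),np.cos(a)]);return np.round([j2,j3,np.degrees(np.arccos(F@R[:,2]))],1)
for P in([.52,.033,.06],[.535,.033,.035],[.56,.0325,.032],[.62,.03,.032]):
  for b in(22,23,24): print(P,b,j5(P,RY(b)))
for P in([.52,.0325,.06],[.535,.032,.035]):print(rel(P,RY(23)))
```

```text
[ -13.31156894    0.85974048  123.62969586    9.29270477   33.56705406
 -109.78313632] [ 0.34950928 -0.59671976 -0.26767981] [0.47925312 0.03296357 0.13883269] -0.0002913892016120611
[0.52, 0.033, 0.06] 22 [ 13.6 123.3  21.9]
[0.52, 0.033, 0.06] 23 [ 13.4 124.2  20.3]
[0.52, 0.033, 0.06] 24 [ 13.2 125.1  18.8]
[0.535, 0.033, 0.035] 22 [ 17.8 122.7  18.4]
[0.535, 0.033, 0.035] 23 [ 17.7 123.5  16.8]
[0.535, 0.033, 0.035] 24 [ 17.5 124.4  15.2]
[0.56, 0.0325, 0.032] 22 [ 20.1 119.5  19.2]
[0.56, 0.0325, 0.032] 23 [ 19.9 120.3  17.6]
[0.56, 0.0325, 0.032] 24 [ 19.8 121.2  16. ]
[0.62, 0.03, 0.032] 22 [ 24.5 111.3  22.8]
[0.62, 0.03, 0.032] 23 [ 24.3 112.2  21.1]
[0.62, 0.03, 0.032] 24 [ 24.2 113.1  19.5]
(array([-0.   , -0.003, -0.006]), array([-0.0093, -0.0006,  0.118 ]))
(array([-0.   , -0.003, -0.006]), array([-0.0148, -0.0012,  0.1564]))
```

Call:
arm_command:
  targets: "0 -0.03 -0.006 -0.003 0 0.04 -1;0 -0.03 -0.006 -0.006 -0.0003 0.08 -1;0 -0.03 -0.006 -0.0093 -0.0006 0.118 -1;0 -0.03 -0.006 -0.012 -0.001 0.14 -1;0 -0.03 -0.006 -0.0130 -0.0012 0.159 -1;0 -0.03 -0.006 -0.0130 -0.0012 0.159 -1;0 -0.03 -0.006 -0.0130 -0.0012 0.159 -1"

```text
time_s: 30.05
position: [0.534, 0.0323, 0.0317]
tcp_rot: [[-0.913, 0.002, 0.407], [0.003, 1.0, 0.0], [-0.407, 0.001, -0.913]]
force: [-0.4, -0.5, 0.3]
width: 0.0002
```

Run:
```python
from h import *
f=grab("scene","s19.png");cv2.imwrite("pics/r19_s.png",cv2.resize(f[100:300,190:380,::-1],None,fx=3,fy=3,interpolation=cv2.INTER_CUBIC))
f=grab("top","t19.png");cv2.imwrite("pics/r19_t.png",cv2.resize(f[110:270,180:340,::-1],None,fx=3.7,fy=3.7,interpolation=cv2.INTER_CUBIC))
o=arm.observe();print(o["qpos"],o["force"],o["position"],np.round(o["tcp_rot"],3).tolist())
for P in([.56,.0315,.031],[.585,.031,.031],[.615,.0295,.031]):print(rel(P,RY(24.3)))
```

```text
[ -11.75854737   17.74604699  124.72852609   19.37756393   14.56765876
 -119.47145034] [-0.19036095  0.58128788  0.12544722] [0.53448136 0.03211225 0.03315809] [[-0.912, 0.001, 0.41], [0.001, 1.0, -0.0], [-0.41, 0.0, -0.912]]
(array([-0.   , -0.002, -0.002]), array([-0.0299, -0.0008,  0.0166]))
(array([-0.   , -0.002, -0.002]), array([-0.0603, -0.0014,  0.0302]))
(array([-0.   , -0.002, -0.002]), array([-0.0967, -0.0033,  0.0466]))
```

View pics/r19_s.png

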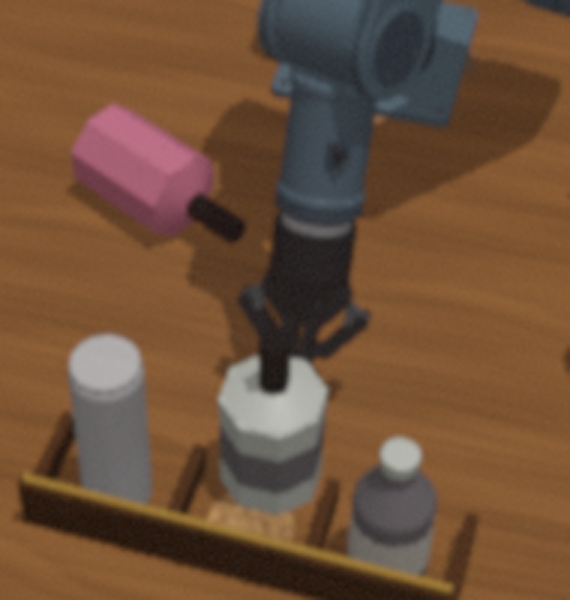

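View pics/r19_t.png

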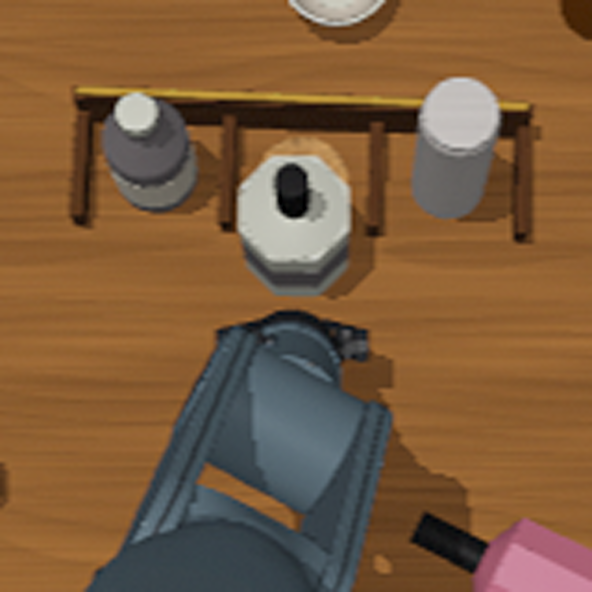

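Call:
arm_command:
  targets: "0 0 0 -0.006 0 0.0048 -1;0 0 0 -0.012 0 0.0085 -1;0 0 0 -0.018 -0.0004 0.0113 -1;0 0 0 -0.024 -0.0006 0.014 -1;0 0 0 -0.0299 -0.0008 0.0166 -1;0 0 0 -0.036 -0.001 0.0193 -1;0 0 0 -0.042 -0.001 0.022 -1;0 0 0 -0.048 -0.0012 0.0247 -1;0 0 0 -0.054 -0.0013 0.0274 -1;0 0 0 -0.0603 -0.0014 0.0302 -1;0 0 0 -0.0603 -0.0014 0.0302 -1"

```text
time_s: 31.07
position: [0.5865, 0.0307, 0.0313]
tcp_rot: [[-0.912, 0.001, 0.411], [0.001, 1.0, -0.001], [-0.411, 0.0, -0.912]]
force: [-0.2, 0.2, 0.0]
width: 0.0004
```

Run:
```python
from h import *
f=grab("scene","s20.png");cv2.imwrite("pics/r20_s.png",cv2.resize(f[100:300,190:380,::-1],None,fx=3,fy=3,interpolation=cv2.INTER_CUBIC))
f=grab("top","t20.png");cv2.imwrite("pics/r20_t.png",cv2.resize(f[110:270,180:340,::-1],None,fx=3.7,fy=3.7,interpolation=cv2.INTER_CUBIC))
o=arm.observe();print(o["qpos"],o["force"],o["position"])
for P in([.60,.031,.031],[.616,.0295,.031]):print(rel(P,RY(24.3)))
```

```text
[ -10.51636144   21.74553252  118.00049328   14.89267943   16.86982012
 -113.80365025] [-1.27244938  0.16885937  0.2190786 ] [0.58592726 0.03079349 0.03125331]
(array([-0.001, -0.001, -0.002]), array([-0.017 ,  0.0003,  0.008 ]))
(array([-0.001, -0.001, -0.002]), array([-0.0364, -0.0017,  0.0168]))
```

View pics/r20_s.png

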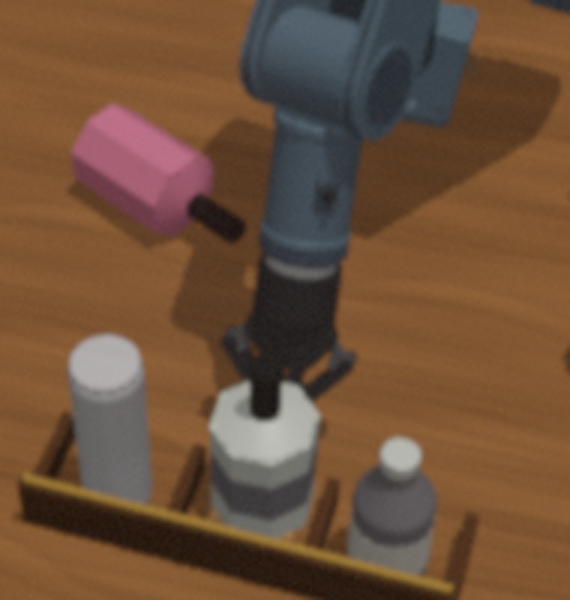

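View pics/r20_t.png

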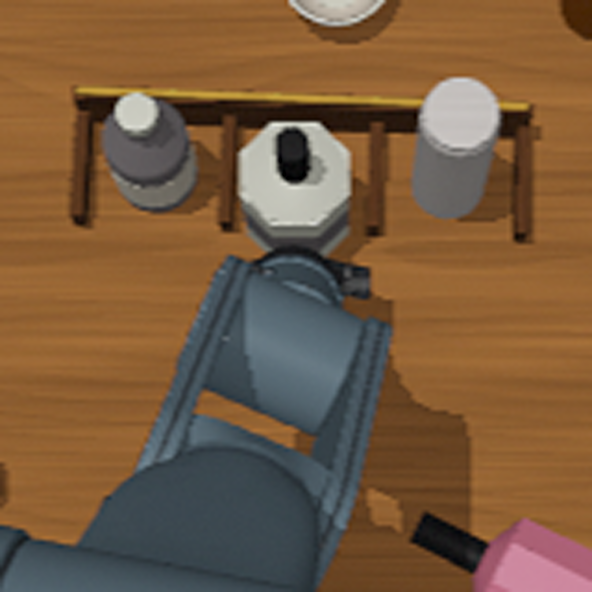

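It is now sliding upright inside the bay, with the nozzle at top (292,138). I'll measure what remains.

Run:
```python
from h import *
ct=lambda x,y:((x+.5)/3.7-.5+180,(y+.5)/3.7-.5+110)
p=ray("top",*ct(292,138),.195);print(p)
# board face check: board top front edge z=.06 near bay
o=np.array([.672,.0275]);ux=np.array([.9994,-.0347]);print("bay x,y",(p[:2]-o)@ux,(p[:2]-o)@np.array([.0347,.9994]))
```

```text
[0.6432768 0.0307678 0.195    ]
bay x,y -0.028819362441672276 0.0022691430963176756
```

Call:
arm_command:
  targets: "0 0 0 -0.005 0 0.0025 -1;0 0 0 -0.010 0 0.0048 -1;0 0 0 -0.015 -0.0004 0.007 -1;0 0 0 -0.020 -0.0007 0.0093 -1;0 0 0 -0.024 -0.001 0.0112 -1;0 0 0 -0.028 -0.0012 0.013 -1;0 0 0 -0.0316 -0.0014 0.0146 -1;0 0 0 -0.0316 -0.0014 0.0146 -1"

```text
time_s: 31.83
position: [0.6129, 0.0295, 0.0311]
tcp_rot: [[-0.911, 0.001, 0.412], [0.001, 1.0, -0.001], [-0.412, -0.0, -0.911]]
force: [-0.2, -1.0, -0.8]
width: 0.0
```

Call:
arm_command:
  targets: "0 0 0 -0.0025 0 0.001 -1;0 0 0 -0.0025 0 0.001 -1;0 0 0 -0.0025 0 0.001 -1"

```text
time_s: 32.08
position: [0.6153, 0.0294, 0.0314]
tcp_rot: [[-0.911, 0.002, 0.413], [0.001, 1.0, -0.001], [-0.413, -0.0, -0.911]]
force: [0.1, -0.1, -0.1]
width: 0.0001
```

Run:
```python
from h import *
f=grab("scene","s21.png");cv2.imwrite("pics/r21_s.png",cv2.resize(f[100:300,190:380,::-1],None,fx=3,fy=3,interpolation=cv2.INTER_CUBIC))
f=grab("top","t21.png");cv2.imwrite("pics/r21_t.png",cv2.resize(f[110:270,180:340,::-1],None,fx=3.7,fy=3.7,interpolation=cv2.INTER_CUBIC))
o=arm.observe();print(o["force"],o["position"])
```

```text
[-0.40071624  0.49439401 -0.69658965] [0.6152686  0.02943309 0.03150181]
```

View pics/r21_s.png

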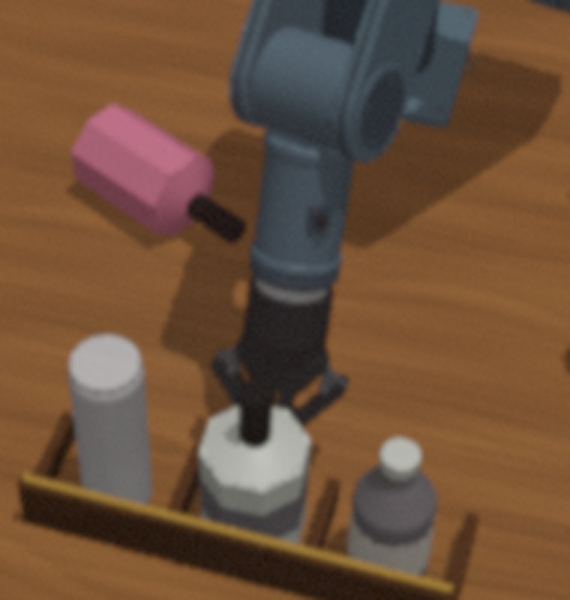

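View pics/r21_t.png

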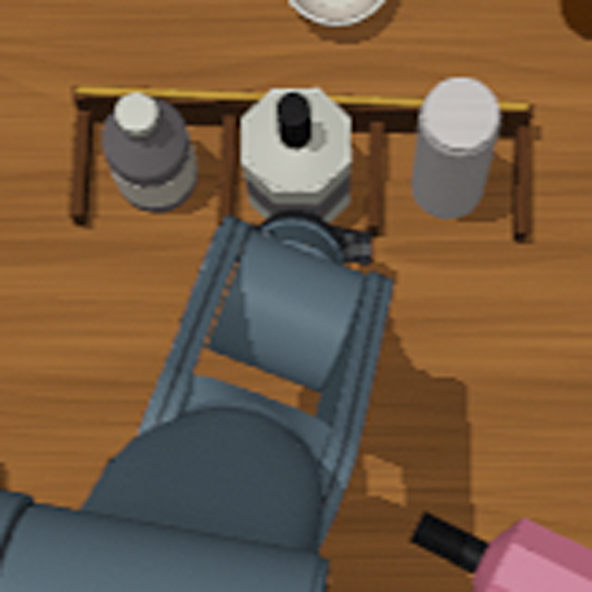

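The bottle is upright and almost home, with no board force yet. I'll nudge 2 mm at a time until the force rises.

Call:
arm_command:
  targets: "0 0 0 -0.0024 0 0.0011 -1;0 0 0 -0.0024 0 0.0011 -1;0 0 0 -0.0024 0 0.0011 -1"

```text
time_s: 32.43
position: [0.6173, 0.0294, 0.0315]
tcp_rot: [[-0.911, 0.002, 0.413], [0.001, 1.0, -0.001], [-0.413, -0.0, -0.911]]
force: [-0.9, -0.2, -0.5]
width: 0.0003
```

Call:
arm_command:
  targets: "0 0 0 -0.0024 0 0.0011 -1;0 0 0 -0.0024 0 0.0011 -1;0 0 0 -0.0024 0 0.0011 -1"

```text
time_s: 32.68
position: [0.6195, 0.0294, 0.0315]
tcp_rot: [[-0.911, 0.002, 0.413], [0.001, 1.0, -0.001], [-0.413, -0.0, -0.911]]
force: [-0.7, 0.6, -1.0]
width: -0.0004
```

Run:
```python
from h import *
f=grab("scene","s22.png");f2=grab("top","t22.png");cv2.imwrite("pics/r22_t.png",cv2.resize(f2[110:200,220:300,::-1],None,fx=6,fy=6,interpolation=cv2.INTER_CUBIC))
o=arm.observe();print(o["force"],o["position"])
```

```text
[-0.07246197  0.15769851 -0.90882044] [0.61949865 0.02941025 0.03151284]
```

View pics/r22_t.png

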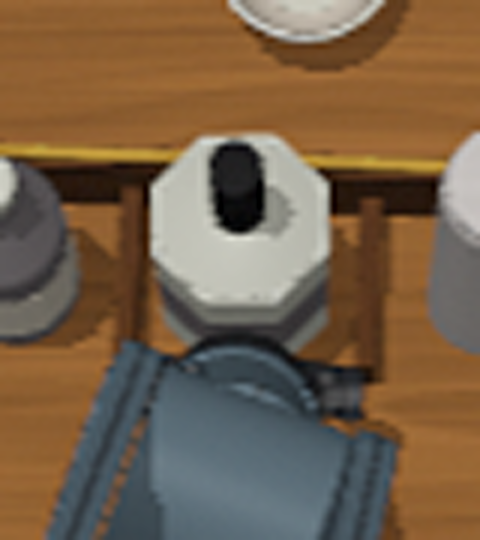

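Run:
```python
from h import *
p=ray("top",258.9,137.6,.195);print(p)
o=np.array([.672,.0275]);ux=np.array([.9994,-.0347]);print((p[:2]-o)@ux,(p[:2]-o)@np.array([.0347,.9994]))
# board estimates: rod at z .07 line at y~.03; board front foot 46mm beyond origin
print(.7218)
```

```text
[0.67125037 0.02999972 0.195     ]
-0.0008359217008256411 0.002472204958813234
0.7218
```

Call:
arm_command:
  targets: "0 0 0 -0.0024 0 0.0011 -1;0 0 0 -0.0024 0 0.0011 -1;0 0 0 -0.0024 0 0.0011 -1"

```text
time_s: 33.03
position: [0.62, 0.0297, 0.031]
tcp_rot: [[-0.912, 0.001, 0.41], [0.001, 1.0, -0.0], [-0.41, 0.0, -0.912]]
force: [-8.6, -0.1, 4.2]
width: 0.0
```

The force jumped to 8.6 N, so it is against the back board. I'll retreat.

Call:
arm_command:
  targets: "0 0 0 0.006 0 -0.0025 -1;0 0 0 0.015 0 -0.007 -1;0 0 0 0.03 0 -0.014 -1;0 0 0 0.05 0 -0.025 -1;0 0 0 0.08 0 -0.05 -1;0 0 0 0.1 0 -0.09 -1;0 0 0 0.1 0 -0.14 -1;0 0 0 0.1 0 -0.19 -1;0 0 0 0.1 0 -0.24 -1;0 0 0 0.1 0 -0.24 -1;0 0 0 0.1 0 -0.24 -1;0 0 0 0.1 0 -0.24 -1"

```text
time_s: 34.03
position: [0.4777, 0.0298, 0.1646]
tcp_rot: [[-0.911, 0.001, 0.412], [0.001, 1.0, -0.001], [-0.412, -0.0, -0.911]]
force: [0.1, 0.4, 0.7]
width: 0.0005
```

Run:
```python
from h import *
f=grab("scene","s23.png");cv2.imwrite("pics/r23_s.png",cv2.resize(f[100:300,190:440,::-1],None,fx=3,fy=3,interpolation=cv2.INTER_CUBIC));f2=grab("top","t23.png");cv2.imwrite("pics/r23_t.png",cv2.resize(f2[110:210,190:340,::-1],None,fx=5,fy=5,interpolation=cv2.INTER_CUBIC))
o=arm.observe();print(o["force"],o["position"],o["qpos"])
```

```text
[ 0.60958264  0.37196802 -0.25957854] [0.47713584 0.02998623 0.16297387] [ -14.24427091   -2.19278745  122.93476774    9.81519727   36.20634883
 -110.90455008]
```

View pics/r23_t.png

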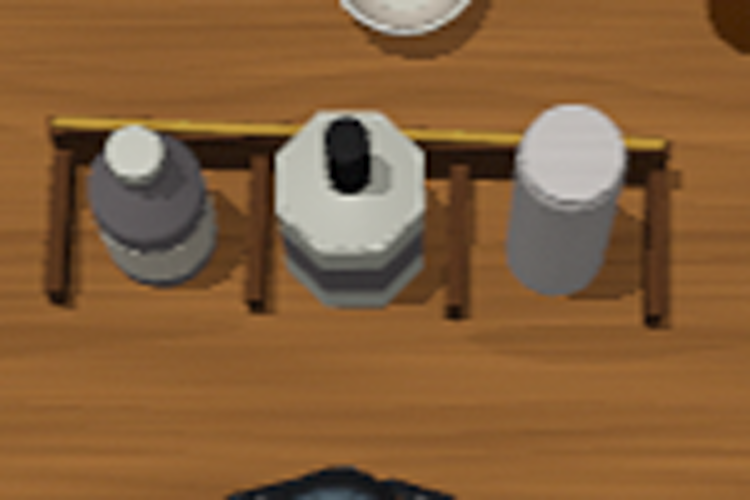

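View pics/r23_s.png

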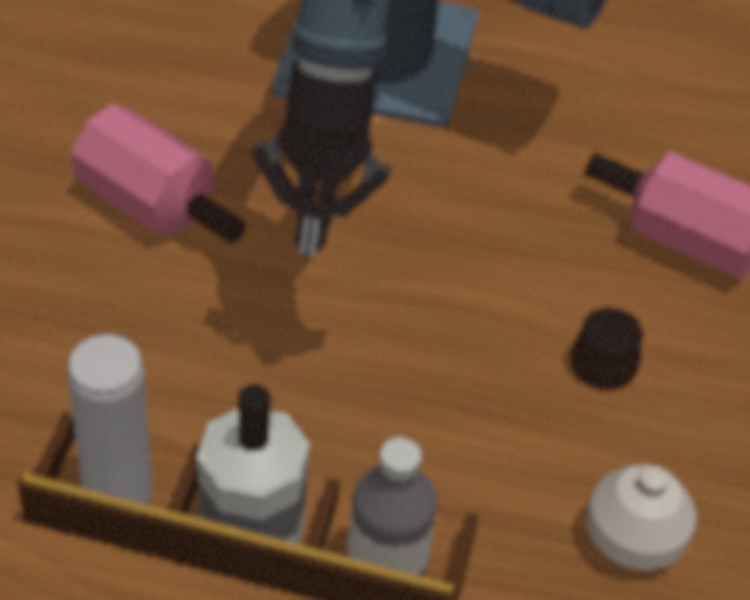

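Run:
```python
from h import *
cs=lambda x,y:((x+.5)/3-.5+190,(y+.5)/3-.5+100)
ct=lambda x,y:((x+.5)/5-.5+190,(y+.5)/5-.5+110)
o=np.array([.672,.0275]);ux=np.array([.9994,-.0347]);uy=np.array([.0347,.9994])
t,r=tri(cs(255,396),ct(347,139));print("tip",t,r,(t[:2]-o)@ux,(t[:2]-o)@uy)
p=ray("top",*ct(347,139),.195);print((p[:2]-o)@ux,(p[:2]-o)@uy)
# other things: image difference start vs now in boxes (top)
a=cv2.imread("pics/top0.png").astype(int);b=cv2.imread("pics/t23.png").astype(int)
for n,(x0,y0,x1,y1) in dict(lotion=(205,130,240,172),can=(288,128,320,172),wax=(155,228,182,252),brush=(380,148,425,212),bird=(136,160,172,196)).items():
    print(n,np.abs(a-b)[y0:y1,x0:x1].max(2).mean().round(2))
```

```text
tip [0.67237047 0.03074712 0.19299689] [0.00140008] 0.00025757583149125905 0.003258024210243349
-0.00022363829140490757 0.002211562761084542
lotion 1.37
can 1.19
wax 1.9
brush 1.58
bird 1.04
```

The nozzle end is at bay x ≈ 0 mm, y ≈ +3 mm, and at 193 mm height, which fits standing upright. The other things are unchanged and the arm is clear, so I'll hand in.

Run:
```python
from plant import arm
print(arm.hand_in())
```

```text
the job is handed in; nothing more can be done
None
```

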